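Strip the marking fixture and put the setting set away

TASK

The marking job is finished, so strip the fixture and put the setting set away. Put the aluminium cube, the oblong aluminium block and the aluminium ring each flat into the holder whose recess has its shape (square, oblong, round), and lift the aluminium nest plate by its handle straight up off its two locating pins, keeping it level, and lay it centred and square on the black rubber pad. The brass ring is not part of the set.

Things in the scene. Friction and masses are not known exactly. Their poses are not given: they have to be found in the camera images.
- cube_block: Bare aluminium setting block, a 30 x 30 x 30 mm cube with a small hole in its top, loose, 70 g or so. Origin: centre of its underside; x and y square to its sides, z up. It stands on the bench at the start.
- long_block: Bare aluminium setting block, 30 mm wide (its x) by 50 mm long (its y) by 20 mm high, loose, 80 g or so. Origin: centre of its underside; z up. It stands on the bench at the start.
- setting_ring: Bare aluminium ring, outer diameter 26 mm, 16 mm high, loose, 20 g or so, lying flat; grip it across its outside. Origin: on its axis at its underside; z up.
- nest_plate: Loose aluminium plate, 50 (x) x 70 (y) x 10 mm, 0.15 kg, two dark inlays; black bar handle over its middle, along y, 46 mm long, 14 wide (x), 29 to 43 mm above the plate's underside, on posts at y = +-16. Starts on the fixture base, 10 mm holes over pins at (x, y) = (-15, -25), (15, 25); free once lifted 20 mm. Origin: centre of underside, z up.
- fixture_base: Dark steel base block, 64 (x) x 84 (y) x 12 mm, fixed to the bench, with two upright steel pins of 8 mm diameter that end 18 mm above its top. The nest plate starts on it, axes aligned. Origin: centre of the underside; z up. (A fixed lift stage, up to 0.25 m high, stands to the left of all the work, at x = 0.48 to 0.70 m, y above -0.15 m: pass over or clear of it.)
- rubber_pad: Flat black rubber pad, 62 (x) x 84 (y) x 6 mm, fixed to the bench: the place for the nest plate, with the plate's long side along the pad's long side (either way round). Origin: centre of the underside, so its top is at z = 6 mm. It and the fixture base may change places.
- holder_square: Light wooden holder, fixed, 60 x 60 mm outside and 12 mm high, with a 46 x 46 mm square recess 6 mm deep in its top, dark floor 6 mm above the bench. For the cube. Origin: centre of the underside; z up, x and y square to the recess. Its place among the holders varies.
- holder_oblong: Light wooden holder, fixed, 80 x 60 mm outside and 12 mm high, with a 66 x 46 mm oblong recess 6 mm deep in its top, dark floor 6 mm above the bench. For the oblong block. Origin: centre of the underside; z up, x along the recess's long side (so the block's y must lie along the holder's x). Its place among the holders varies.
- holder_round: Light wooden holder, fixed, 56 x 56 mm outside and 12 mm high, with a round recess of 42 mm diameter 6 mm deep in its top, dark floor 6 mm above the bench. For the ring. Origin: centre of the underside; z up. Its place among the holders varies.
Not all that is in view belongs to the job. Several things have the shape of the setting_ring; the one meant has the colours described above.

How it is judged:
By the outcome, as a careful person would: the job done as asked, in the order asked, and still so for the second after the job is handed in, with the robot touching nothing.
It also fails if it takes over 115 s, if anything falls off the work surface, if the arm or the gripper's body presses on something with over 40 N, if the wrist force passes 120 N, or if a joint passes its speed limit or range.

ROBOT

A 7-joint arm with a two-finger parallel gripper is mounted at the origin on a cart in front of the work surface, level with it; the furniture and walls round the work are solid. World frame = base frame: x ahead of the robot, y to its left, z up, the work surface at z = 0. Lengths are in m, angles in rad, forces in N, time in s.
With the tool pointing down it reaches from about 0.425 to 0.975 m from the base axis. Payload 16.7 kg.
Tool frame: the origin (TCP) lies at the very end of the fingers, on their centre line; the grasp point (between the pads) lies 19 mm behind it; z points along the fingers, y is the direction in which the jaws open and shut (so a half turn about z gives the same grasp; the last joint's range is limited). The gripper opens to 85 mm and grips with 20 to 120 N. Pads are 22 mm wide; open, the fingers measure 114 mm over their backs; the gripper's body (76 mm by 85 mm) begins 54 mm behind the grasp point. The pads swing forward as they close: fully open they stand 13 mm farther back than shut.
Start: joints at [1.101, 0.426, 0.074, 1.606, -0.034, 1.111, -0.067], TCP at [0.212, -0.641, 0.208] pointing down, gripper open.
Joint ranges: [-2.85, 2.85], [-0.5, 2.14], [-1.23, 1.37], [0.21, 2.46], [-1.02, 4.16], [0.16, 2.05], [-2.73, 2.73]. Speed limits (rad/s): [1.89, 1.89, 2.39, 2.39, 3.01, 3.01, 3.01].

INTERFACE

Orientations are given as a unit quaternion [x, y, z, w].
In Python, from workcell import monitor, eyes, order gives the robot as it stands. The module is installed in compiled form; this text tells all that it offers.
- The arm moves only by the shell command python3 -m crank 'ROWS' [FORCE]. ROWS is JSON, a list of rows, each a list of 3 entries, a list of its own where there are three numbers: the gripper's target within -1 to 1 (fully open at 1, half-way at 0, shut at -1), then the shift along the tool's x, y, z in m, then the turn, a rotation vector about the tool's x, y, z in degrees. A call has exactly 10 rows; each row shifts and turns the pose as measured when the row begins, along the tool's axes as they then stand; what a row does not reach is not made up. A row lasts 1/8 s, in which the tool goes at most 62.5 mm and 10.7 degrees, less where a joint would pass 70% of its speed; a pose out of reach is approached as far as the arm can. A call with a gripper value outside its range is refused whole. The fingers move at their own pace and stop on an object; FORCE is the grip in N (left out, the last holds). Time passes only in rows, so rows that do not move let the fingers close, or fill a call up. It gives the time, the measured TCP pose, the force and the opening at its end, in the units of the state.
- monitor.get_obs(): the state, without advancing time (a new reading comes with each control period).
- eyes.capture(name): name is "scene" or "top"; returns the picture (420x560x3 uint8, red, green, blue); there is no depth.
- eyes.get_calibration(name): a dict with "intrinsics" (3x3 intrinsics, pixels), "T" (4x4, takes a point from camera to world coordinates). Camera axes: x right, y down, z forward; pixel columns grow to the right and rows downward; lengths in m; the calibration is good to about 2 mm. A picture is of the moment at which its call begins. get_calibration takes no time and is no camera call.
- order.finish_job(): hands the job in, once; it reports no verdict.
The state is a dict: "t": time; "q": joint angles; "joint_velocities": joint speeds; "joint_torque": joint torques, N m; "position": TCP position; "eef_rot": TCP orientation; "ft_force": force on the tool from outside, world axes, zero at the start; "torque": the same for the moment, N m; "finger_gap": finger opening in m.
Only numpy, scipy, OpenCV 4.12 (cv2) and the standard library are available. Lean on these libraries where they do the work, as an engineer would, in place of code of your own. Each camera call takes 0.05 s, during which the arm holds its last target.

## Working session

There is one attempt and no reset: what is moved stays moved. The work goes in short steps, Python scripts to look and compute and a shell command to move; the robot and the scene stay as the last step left them, time stands still between calls to the robot, and variables do not carry over. Pictures are saved under pics/ and viewed, and the job is handed in when it is done.

```bash
mkdir -p pics
python3 - <<'E'
from workcell import monitor, eyes
import cv2, numpy as np
print(monitor.get_obs())
for n in ("scene","top"):
    im=eyes.capture(n); cv2.imwrite(f"pics/{n}0.png",im[:,:,::-1]); c=eyes.get_calibration(n); print(n,np.round(c["intrinsics"],2).tolist(),np.round(c["T"],4).tolist())
E
```

```text
{'t': 0.0, 'q': array([ 1.10152777,  0.42672871,  0.07382024,  1.60659665, -0.03409964,
        1.11080583, -0.06710562]), 'joint_velocities': array([-7.67632100e-04, -6.10224568e-05, -1.56716098e-04,  1.20547012e-03,
       -5.82311571e-04,  2.31192873e-04, -9.60148710e-04]), 'joint_torque': array([-1.34460242e-04, -9.49844027e+01,  3.76113251e+00, -4.63511467e+01,
        1.94747932e-02,  1.02390474e-02, -5.91846998e-06]), 'position': array([ 0.21203686, -0.64037402,  0.20731647]), 'eef_rot': array([ 9.87246219e-01,  1.59199537e-01, -1.42193443e-04, -6.24087721e-04]), 'ft_force': array([-0.0144875 ,  0.43684242, -1.22673347]), 'torque': array([ 0.02587507, -0.01507953, -0.05526894]), 'finger_gap': 0.0852828275818965}
scene [[453.38, 0.0, 281.07], [0.0, 453.38, 205.46], [0.0, 0.0, 1.0]] [[0.8989, -0.3386, 0.2782, 0.304], [-0.4382, -0.69, 0.5761, -0.9172], [-0.0031, -0.6398, -0.7686, 0.7111], [0.0, 0.0, 0.0, 1.0]]
top [[421.18, 0.0, 274.16], [0.0, 421.18, 206.7], [0.0, 0.0, 1.0]] [[-0.0205, -0.9889, 0.1472, 0.3976], [-0.9998, 0.0199, -0.0054, -0.4032], [0.0024, -0.1473, -0.9891, 1.0083], [0.0, 0.0, 0.0, 1.0]]
```

View pics/scene0.png

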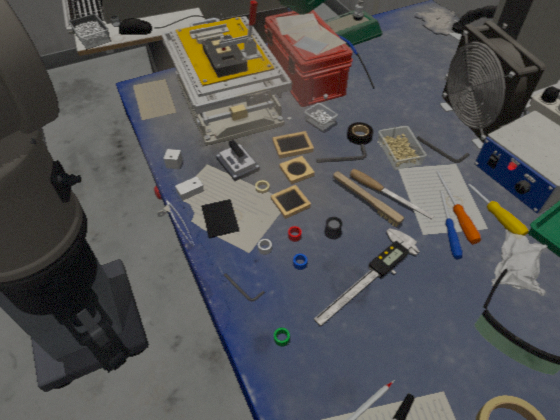

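View pics/top0.png

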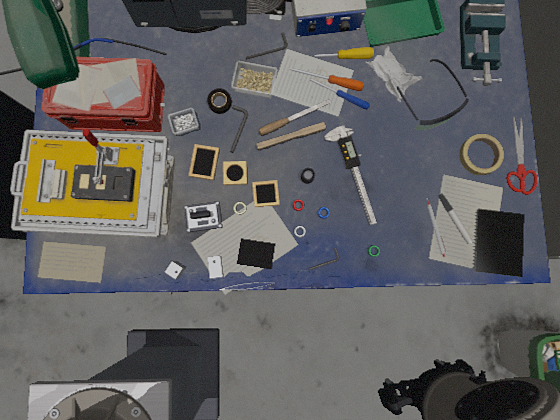

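The top view shows the cube at (174,269), oblong block (215,266), nest plate (202,218), pad (256,253), and holders: oblong (203,161), round (235,172), square (264,193). There are ring-shaped things at (240,208), (300,231), (298,205), (323,212), (374,251), (308,176). I'll enlarge to tell them apart.

Run:
```python
import cv2, numpy as np
t=cv2.imread("pics/top0.png"); s=cv2.imread("pics/scene0.png")
cv2.imwrite("pics/tc.png",cv2.resize(t[140:285,150:330],None,fx=4.1,fy=4.1,interpolation=cv2.INTER_CUBIC))
cv2.imwrite("pics/sc.png",cv2.resize(s[120:260,150:330],None,fx=4.2,fy=4.2,interpolation=cv2.INTER_CUBIC))
```

```text
(no output)
```

View pics/tc.png

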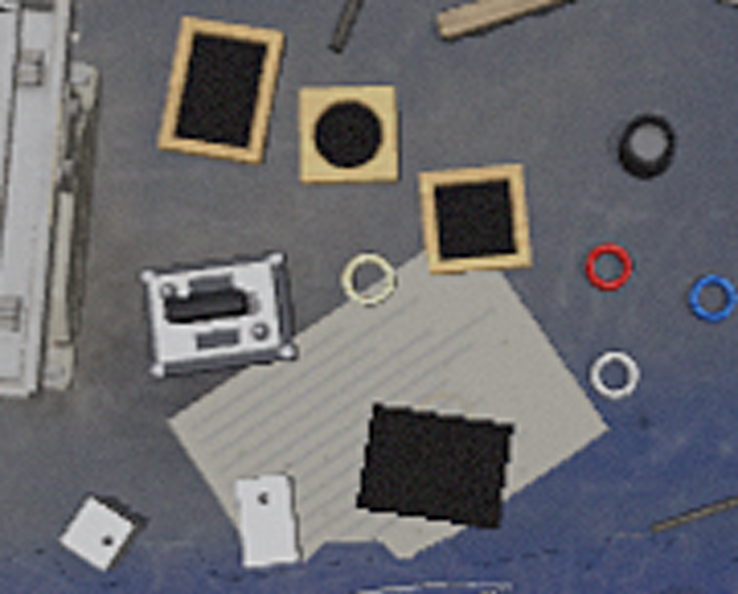

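View pics/sc.png

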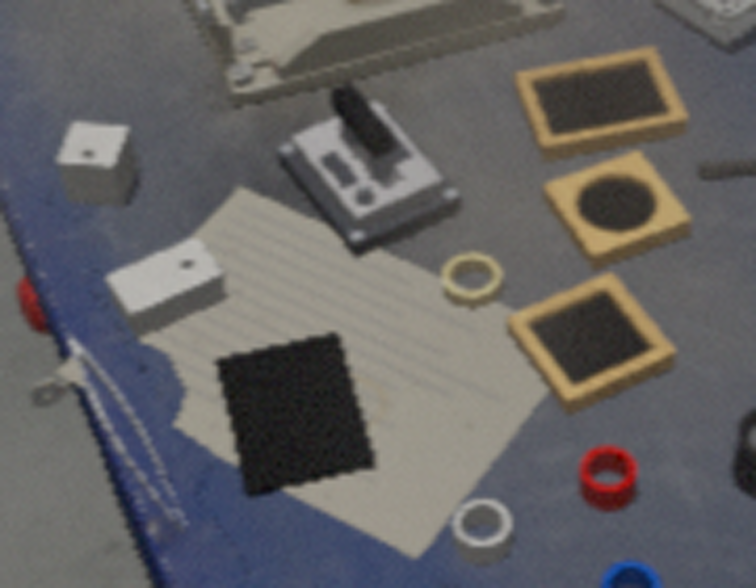

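Ring candidates in the top view: (240,208) is yellowish, so it is the brass ring. (298,205) is red, (323,212) blue, (374,251) green, and (308,176) is a black cup or tape roll. (300,231) is bare silver-white and fits the setting_ring, which the crops confirm. Next I measure in both views.

```bash
cat > h.py <<'E'
import numpy as np, cv2
from workcell import eyes
def cal(n):
    c=eyes.get_calibration(n); return np.array(c["intrinsics"]),np.array(c["T"])
def ray(n,uv):
    K,T=cal(n); uv=np.atleast_2d(np.asarray(uv,float))
    d=np.c_[uv,np.ones(len(uv))]@np.linalg.inv(K).T@T[:3,:3].T
    return T[:3,3],d
def onz(n,uv,z):
    o,d=ray(n,uv); return (o+d*((z-o[2])/d[:,2])[:,None])
def tri(a,b):
    # a: pix in scene, b: pix in top
    o1,d1=ray("scene",a);o2,d2=ray("top",b);d1=d1[0]/np.linalg.norm(d1[0]);d2=d2[0]/np.linalg.norm(d2[0])
    s=np.linalg.lstsq(np.c_[d1,-d2],o2-o1,rcond=None)[0]
    p,q=o1+s[0]*d1,o2+s[1]*d2
    return (p+q)/2,np.linalg.norm(p-q)
def proj(n,P):
    K,T=cal(n); P=np.atleast_2d(P); c=(P-T[:3,3])@T[:3,:3]; c=c@K.T; return c[:,:2]/c[:,2:]
def blob(im,cond,box):
    """largest blob in box=(u0,v0,u1,v1): contour, area, centroid"""
    u0,v0,u1,v1=box; m=np.zeros(im.shape[:2],np.uint8); m[v0:v1,u0:u1]=(cond[v0:v1,u0:u1]*255)
    cs,_=cv2.findContours(m,cv2.RETR_EXTERNAL,cv2.CHAIN_APPROX_NONE)
    c=max(cs,key=cv2.contourArea); mm=cv2.moments(c)
    return c[:,0,:].astype(float),mm["m00"],np.array([mm["m10"],mm["m01"]])/mm["m00"]
def rectz(n,c,z):
    P=onz(n,c,z)[:,:2]; (cx,cy),(w,h),a=cv2.minAreaRect((P*1000).astype(np.float32))
    return round(cx,1),round(cy,1),round(w,1),round(h,1),round(a,1)
E
python3 - <<'E'
import cv2,numpy as np
from h import *
t=cv2.imread("pics/top0.png").astype(int); s=cv2.imread("pics/scene0.png").astype(int)
for n,im,pts in (("top",t,dict(cube=(170,267),long=(213,262),longb=(216,275),paper=(240,235),ring=(294,231),brass=(234,209),plate=(193,222),pad=(256,253),wood=(185,163),bench=(220,190))),("scene",s,dict(cubetop=(172,153),cubeside=(173,163),ltop=(187,187),lside=(196,192),paper=(240,195),ring=(259,244)))):
    for k,(u,v) in pts.items(): print(n,k,im[v,u])
hsv=cv2.cvtColor(t.astype(np.uint8),cv2.COLOR_BGR2HSV).astype(int)
V=t.min(2)
for k,box,z in (("cube",(160,255,190,283),.03),("long",(204,252,230,282),.02),("ring",(290,222,312,242),.016)):
    for th in (170,185,200):
        try:
            c,a,g=blob(t,V>th,box); print(k,th,a,g.round(1),rectz("top",c,z))
        except Exception as e: print(k,th,e)
Vs=s.min(2)
for k,box,z in (("cube",(160,144,185,172),.03),("long",(170,172,207,203),.02),("ring",(256,236,275,254),.016)):
    for th in (160,175,190,205):
        try:
            c,a,g=blob(s,Vs>th,box); print("S",k,th,a,g.round(1),rectz("scene",c,z))
        except Exception as e: print(k,th,e)
E
```

```text
top cube [197 197 196]
top long [130 130 133]
top longb [198 197 197]
top paper [146 150 149]
top ring [155 153 151]
top brass [184 205 205]
top plate [200 199 196]
top pad [21 29 26]
top wood [ 97  96 100]
top bench [106 107 107]
scene cubetop [172 176 178]
scene cubeside [81 82 86]
scene ltop [177 181 182]
scene lside [78 80 82]
scene paper [141 150 155]
scene ring [143 145 147]
cube 170 141.0 [173.3 269.6] (402.1, -174.0, 28.4, 28.6, 56.2)
cube 185 133.5 [173.3 269.8] (401.8, -173.9, 28.3, 28.0, 56.1)
cube 200 120.5 [173.1 269.6] (402.0, -173.6, 26.5, 26.7, 56.2)
long 170 236.0 [214.6 266.4] (407.4, -266.9, 48.6, 30.2, 7.3)
long 185 213.5 [214.4 266.5] (407.3, -266.9, 48.0, 26.7, 7.1)
long 200 2.5 [212.7 276.2] (393.4, -261.4, 41.2, 20.9, 44.7)
ring 170 6.0 [300.1 230.1] (486.1, -467.2, 21.3, 23.7, 88.2)
ring 185 1.0 [298.  226.5] (494.4, -469.5, 19.5, 7.5, 74.7)
ring 200 1.0 [298.  226.5] (497.3, -465.0, 2.1, 7.4, 25.4)
S cube 160 75.5 [171.8 153.5] (402.0, -171.8, 28.1, 26.1, 59.1)
S cube 175 0.0 [nan nan] (409.7, -178.1, 3.1, 0.0, -107.6)
cube 190 max() iterable argument is empty
cube 205 max() iterable argument is empty
S long 160 201.5 [188.8 184.9] (408.0, -265.2, 48.0, 28.3, 6.7)
S long 175 14.0 [184.5 188.4] (395.4, -267.9, 10.4, 21.0, 28.1)
long 190 max() iterable argument is empty
long 205 max() iterable argument is empty
S ring 160 0.0 [nan nan] (481.5, -476.4, 3.7, 0.0, 153.9)
ring 175 max() iterable argument is empty
ring 190 max() iterable argument is empty
ring 205 max() iterable argument is emptyh.py:24: RuntimeWarning: invalid value encountered in divide
  return c[:,0,:].astype(float),mm["m00"],np.array([mm["m10"],mm["m01"]])/mm["m00"]
```

Run:
```python
import cv2,numpy as np
from h import *
t=cv2.imread("pics/top0.png"); s=cv2.imread("pics/scene0.png")
V=t.min(2).astype(int);Vs=s.min(2).astype(int)
def rc(c):
    r=cv2.minAreaRect(c.astype(np.float32)); return np.array(r[0])
def both(k,ct,cs):
    print("TRI",k,*[x.round(4) for x in tri(rc(cs),rc(ct))])
both("cube",blob(t,V>170,(160,255,190,283))[0],blob(s,Vs>150,(160,144,185,172))[0])
both("long",blob(t,V>172,(204,252,230,282))[0],blob(s,Vs>160,(170,172,207,203))[0])
for th in(125,140,150):
    c,a,g=blob(t,V>th,(290,222,312,242)); d,b,gs=blob(s,Vs>th,(256,236,275,254))
    e=cv2.fitEllipse(c.astype(np.float32)); f=cv2.fitEllipse(d.astype(np.float32))
    print("ring",th,a,e,b,f,onz("top",[e[0]],.016).round(4),onz("scene",[f[0]],.016).round(4),*tri(f[0],e[0]))
# dark areas
def dark(n,im,box,z,th=60):
    c,a,g=blob(im,im.max(2)<th,box); return c,a,g,rectz(n,c,z)
for k,bt,bs,z in (("oblong",(190,145,217,180),(277,133,312,154),.006),("round",(224,161,246,184),(284,158,312,182),.006),("square",(254,181,277,204),(276,188,308,214),.006),("pad",(236,236,278,270),(200,197,241,240),.006)):
    c,a,g,r=dark("top",t,bt,z); d,b,h,q=dark("scene",s,bs,z)
    print(k,a,r,"|S",b,q, "TRI",*[x.round(4) for x in tri(rc(d),rc(c))])
# wood outlines
hsv=cv2.cvtColor(t,cv2.COLOR_BGR2HSV).astype(int); hs=cv2.cvtColor(s,cv2.COLOR_BGR2HSV).astype(int)
w=(hsv[...,0]>8)&(hsv[...,0]<32)&(hsv[...,1]>65)&(hsv[...,2]>110); ws=(hs[...,0]>8)&(hs[...,0]<32)&(hs[...,1]>65)&(hs[...,2]>110)
for k,bt,bs in (("oblong",(186,141,222,183),(268,127,318,162)),("round",(220,157,250,187),(276,155,318,186)),("square",(250,178,282,209),(268,184,314,219))):
    c,a,g=blob(t,w,bt); d,b,h=blob(s,ws,bs)
    print("W",k,a,rectz("top",c,.012),"|S",b,rectz("scene",d,.012),"TRI",*[x.round(4) for x in tri(rc(d),rc(c))])
```

```text
TRI cube [ 0.4017 -0.1748  0.0335] 0.0007
TRI long [ 0.4071 -0.2674  0.022 ] 0.0004
ring 125 86.0 ((299.5, 230.89935302734375), (10.26562786102295, 10.854181289672852), 90.0) 130.0 ((263.240966796875, 242.94935607910156), (11.127679824829102, 16.7799015045166), 123.36331939697266) [[ 0.4863 -0.4672  0.016 ]] [[ 0.4859 -0.4634  0.016 ]] [ 0.48522259 -0.46676109  0.0210133 ] 0.0013708047604912533
ring 140 84.0 ((299.5500183105469, 230.89698791503906), (10.030149459838867, 10.888283729553223), 87.26744079589844) 104.0 ((264.4095764160156, 243.9652557373047), (10.298824310302734, 13.065247535705566), 89.91516876220703) [[ 0.4863 -0.4674  0.016 ]] [[ 0.4869 -0.4664  0.016 ]] [ 0.4863504  -0.46730923  0.01739194] 0.00026984938285705705
ring 150 79.0 ((299.54290771484375, 230.92112731933594), (9.78557300567627, 10.59619140625), 76.69147491455078) 2.0 ((264.9355163574219, 247.62100219726562), (2.685802936553955, 7.512472152709961), 79.67827606201172) [[ 0.4863 -0.4673  0.016 ]] [[ 0.4843 -0.4743  0.016 ]] [ 0.48704237 -0.46796264  0.00595684] 0.00028943423690053574
oblong 405.0 (661.7, -237.
[... 157 characters left out ...]
635.1, -309.5, 27.3, 32.5, 63.8) TRI [ 0.632  -0.3144  0.0116] 0.0008
square 283.5 (580.3, -387.9, 43.3, 43.4, 4.4) |S 246.0 (582.3, -383.7, 39.7, 39.1, 4.1) TRI [ 0.58   -0.3881  0.0114] 0.0016
pad 810.5 (435.5, -362.6, 81.8, 59.5, 80.3) |S 920.5 (435.6, -364.0, 83.9, 59.6, 80.5) TRI [ 0.4362 -0.3625  0.0023] 0.0014
W oblong 769.0 (660.4, -238.9, 61.6, 81.7, 79.9) |S 616.5 (660.7, -237.0, 61.6, 81.7, 80.4) TRI [ 0.6604 -0.2394  0.0138] 0.0017
W round 515.5 (631.6, -314.2, 55.9, 57.2, 89.4) |S 478.5 (632.5, -312.5, 58.1, 57.6, 0.8) TRI [ 0.6315 -0.3147  0.0142] 0.001
W square 583.0 (579.3, -387.9, 61.0, 61.3, 3.7) |S 662.0 (580.2, -386.8, 62.5, 61.6, 4.2) TRI [ 0.5794 -0.388   0.0131] 0.0009
```

```bash
cat > d.py <<'E'
import sys,numpy as np
from scipy.spatial.transform import Rotation as R
from workcell import monitor
# usage: d.py x y z [jawdeg]  -> shift in tool axes (mm), rotvec (deg)
o=monitor.get_obs(); p=np.array(o["position"]); r=R.from_quat(o["eef_rot"])
y=r.apply([0,1,0]); print("t",round(o["t"],2),"pos",(p*1000).round(1),"jaw",round(np.degrees(np.arctan2(y[1],y[0])),1),"gap",round(o["finger_gap"]*1000,1),"F",np.round(o["ft_force"],1),"q",np.round(o["q"],2))
if len(sys.argv)>3:
    T=np.array([float(a) for a in sys.argv[1:4]])/1000
    a=float(sys.argv[4]) if len(sys.argv)>4 else np.degrees(np.arctan2(y[1],y[0]))
    a=np.radians(a); Y=np.array([np.cos(a),np.sin(a),0]);Z=np.array([0,0,-1.]);X=np.cross(Y,Z)
    rv=np.degrees((r.inv()*R.from_matrix(np.c_[X,Y,Z])).as_rotvec())
    print("shift mm",(r.inv().apply(T-p)*1000).round(1),"turn deg",rv.round(1)," if turned first:",(np.c_[X,Y,Z].T@(T-p)*1000).round(1))
E
python3 d.py 402 -174.4 150 -33.8
python3 - <<'E'
import cv2,numpy as np
from h import *
t=cv2.imread("pics/top0.png"); s=cv2.imread("pics/scene0.png")
V=t.min(2).astype(int);Vs=s.min(2).astype(int)
for th in (140,160):
    m=(V>th).astype(np.uint8); m=cv2.morphologyEx(m,cv2.MORPH_CLOSE,np.ones((3,3)))
    c,a,g=blob(t,m>0,(184,201,224,234)); r=cv2.minAreaRect(c.astype(np.float32)); print("plate top",th,r,rectz("top",c,.022))
for th in (125,140,150):
    m=(Vs>th).astype(np.uint8)
    c,a,g=blob(s,m>0,(214,136,264,181)); r2=cv2.minAreaRect(c.astype(np.float32)); print("plate scene",th,r2,rectz("scene",c,.022))
for th in (50,60): 
    c,a,g=blob(t,t.max(2)<th,(186,206,220,224)); q=rectz("top",c,.055); print("handle",a,cv2.minAreaRect(c.astype(np.float32)),q)
    d,a,g=blob(s,s.max(2)<th,(225,137,248,160)); print("handleS",a,rectz("scene",d,.055))
cv2.imwrite("pics/pt.png",cv2.resize(t[196:240,180:230],None,fx=14,fy=12,interpolation=cv2.INTER_NEAREST))
cv2.imwrite("pics/ps.png",cv2.resize(s[132:184,210:266],None,fx=13,fy=11,interpolation=cv2.INTER_NEAREST))
E
```

```text
t 0.1 pos [ 212.  -640.4  207.4] jaw -71.7 gap 85.5 F [0.2 0.3 0.1] q [ 1.1   0.43  0.07  1.61 -0.03  1.11 -0.07]
shift mm [ 326.8 -382.6   57.8] turn deg [ -0.1  -0.  -37.9]  if turned first: [ 492.9 -101.4   57.4]
plate top 140 ((204.39755249023438, 218.87298583984375), (31.506439208984375, 36.66697692871094), 84.80557250976562) (517.9, -243.6, 75.2, 86.0, 5.7)
plate top 160 ((202.50001525878906, 216.00001525878906), (24.314550399780273, 34.328311920166016), 82.64761352539062) (525.8, -239.3, 57.9, 79.5, 6.3)
plate scene 125 ((236.8780517578125, 157.09754943847656), (29.048322677612305, 21.55198097229004), 51.34019088745117) (527.1, -235.2, 50.3, 69.9, 6.7)
plate scene 140 ((236.67074584960938, 156.96340942382812), (28.57979965209961, 21.083457946777344), 51.34019088745117) (526.9, -235.3, 49.2, 69.2, 6.7)
plate scene 150 ((236.13790893554688, 159.15516662597656), (33.4251594543457, 13.55575942993164), 21.801410675048828) (526.7, -235.4, 36.5, 73.8, 21.6)
handle 92.5 ((199.70228576660156, 214.31500244140625), (6.158316612243652, 19.08317756652832), 81.25383758544922) (525.4, -238.1, 14.2, 43.4, 7.7)
handleS 91.5 (524.0, -242.6, 14.5, 52.8, 4.3)
handle 101.5 ((199.99420166015625, 213.96240234375), (6.766544818878174, 19.767436981201172), 81.25383758544922) (526.2, -238.9, 15.6, 45.1, 7.7)
handleS 111.0 (523.8, -243.0, 16.6, 55.5, 1.3)
```

View pics/pt.png

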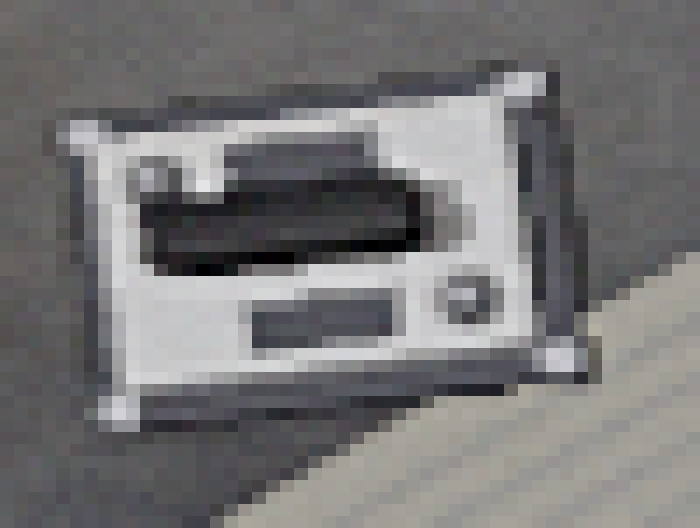

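View pics/ps.png

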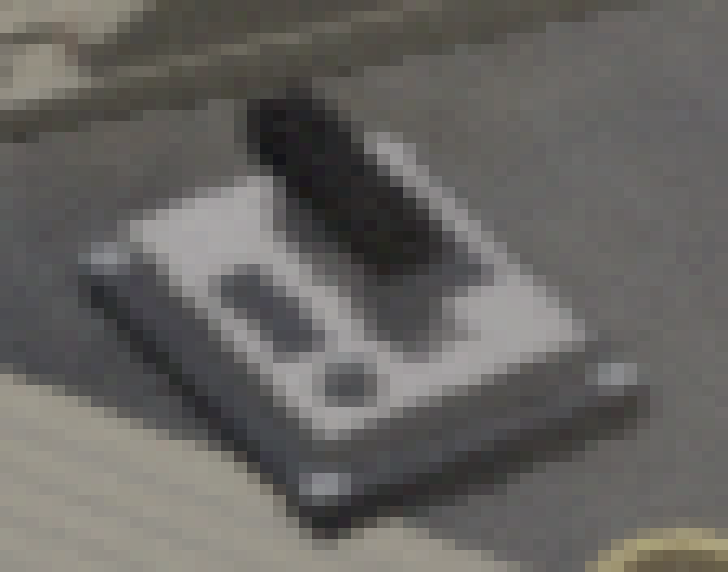

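```bash
python3 -m crank '[[1,[0.033,-0.038,0],[0,0,0]],[1,[0.033,-0.038,0],[0,0,0]],[1,[0.033,-0.038,0],[0,0,0]],[1,[0.033,-0.038,0],[0,0,0]],[1,[0.033,-0.038,0],[0,0,0]],[1,[0.033,-0.038,0],[0,0,0]],[1,[0.033,-0.038,0],[0,0,0]],[1,[0.033,-0.038,0],[0,0,0]],[1,[0.033,-0.038,0],[0,0,0]],[1,[0.033,-0.038,0],[0,0,0]]]' 30; python3 d.py 402 -174.4 100 -33.8
```

```text
t: 1.35
position: [0.4086, -0.1634, 0.2053]
eef_rot: [0.988, 0.157, -0.001, -0.001]
ft_force: [1.2, -0.4, 0.1]
finger_gap: 0.0852
t 1.35 pos [ 408.6 -163.4  205.3] jaw -72.0 gap 85.2 F [ 1.2 -0.4  0.1] q [ 0.5   0.06 -0.28  2.09  0.02  1.   -1.04]
shift mm [ -9.4   8.8 105.2] turn deg [ -0.2   0.1 -38.2]  if turned first: [-12.8   0.7 105.3]
```

```bash
python3 -m crank '[[1,[0,0,0],[0,0,-9.6]],[1,[0,0,0],[0,0,-9.6]],[1,[0,0,0],[0,0,-9.6]],[1,[0,0,0],[0,0,-9.6]],[1,[-0.013,0,0.02],[0,0,0]],[1,[0,0,0.04],[0,0,0]],[1,[0,0,0.04],[0,0,0]],[1,[0,0,0],[0,0,0]],[1,[0,0,0],[0,0,0]],[1,[0,0,0],[0,0,0]]]'; python3 d.py 402 -174.4 10 -33.8;python3 - <<'E'
from h import *
for n in ("scene","top"):
    im=eyes.capture(n)[:,:,::-1]; a=im[110:290,130:330] if n=="top" else im[80:240,120:330]
    cv2.imwrite(f"pics/a_{n}.png",cv2.resize(a,None,fx=3,fy=3))
E
```

```text
t: 2.6
position: [0.403, -0.1704, 0.1051]
eef_rot: [0.874, 0.485, -0.0, -0.001]
ft_force: [-0.4, 0.1, -0.2]
finger_gap: 0.0853
t 2.6 pos [ 403.  -170.4  105.1] jaw -32.0 gap 85.3 F [-0.4  0.1 -0.2] q [ 0.52  0.19 -0.29  2.2   0.08  0.76 -0.38]
shift mm [-4.   1.5 95.1] turn deg [-0.1 -0.   1.8]  if turned first: [-3.9  1.4 95.1]
```

View pics/a_scene.png

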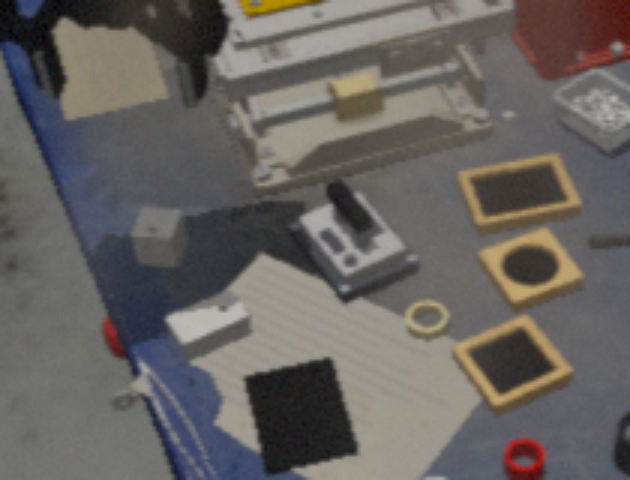

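The cube, at (160,237) in this crop, is straight ahead with the open jaws above it and nothing nearby. I'm going down and closing.

```bash
python3 -m crank '[[1,[-0.004,0.0015,0],[0,0,1.8]],[1,[0,0,0.03],[0,0,0]],[1,[0,0,0.03],[0,0,0]],[1,[0,0,0.025],[0,0,0]],[1,[0,0,0.01],[0,0,0]],[1,[0,0,0],[0,0,0]],[-1,[0,0,0],[0,0,0]],[-1,[0,0,0],[0,0,0]],[-1,[0,0,0],[0,0,0]],[-1,[0,0,0],[0,0,0]]]' 30; python3 d.py 402 -174.4 10 -33.8
```

```text
t: 3.95
position: [0.4062, -0.178, 0.0131]
eef_rot: [0.884, 0.467, 0.003, 0.003]
ft_force: [-0.6, 0.3, 0.4]
finger_gap: 0.0123
t 3.95 pos [ 406.2 -178.    13.1] jaw -34.3 gap 12.3 F [-0.6  0.3  0.4] q [ 0.48  0.36 -0.25  2.26  0.17  0.53 -0.5 ]
shift mm [ 0.6 -5.5  3. ] turn deg [ 0.5 -0.1 -0.5]  if turned first: [ 0.7 -5.5  3.1]
```

```bash
cat > look.py <<'E'
import sys
from h import *
tag=sys.argv[1]; which=sys.argv[2:] or ["scene","top"]
ims=[]
for n in which:
    im=np.ascontiguousarray(eyes.capture(n)[:,:,::-1]); cv2.imwrite(f"pics/{tag}_{n}_full.png",im)
    a=im[135:285,150:320] if n=="top" else im[110:260,145:315]
    ims.append(cv2.resize(a,None,fx=4,fy=4,interpolation=cv2.INTER_CUBIC) if len(which)==1 else cv2.resize(a,None,fx=2.3,fy=2.3,interpolation=cv2.INTER_CUBIC))
cv2.imwrite(f"pics/{tag}.png",np.hstack(ims))
E
python3 look.py b; python3 d.py
```

```text
t 4.05 pos [ 406.1 -178.    12.9] jaw -34.3 gap 0.3 F [-0.5 -0.  -0.4] q [ 0.48  0.36 -0.25  2.26  0.17  0.53 -0.5 ]
```

View pics/b.png

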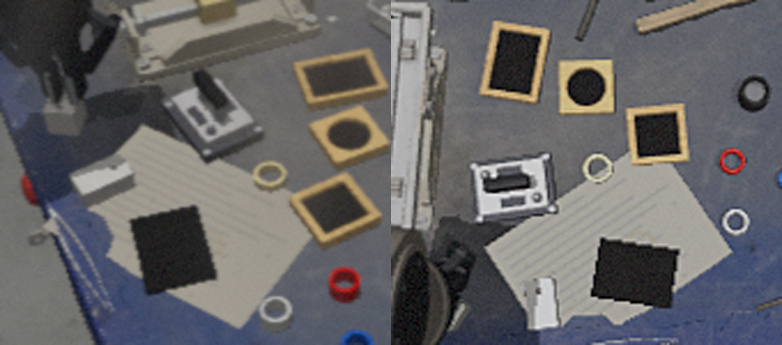

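Run:
```python
from h import *
P=[[.406,-.178,.013],[.406,-.178,.055]]
print(proj("scene",P),proj("top",P))
im=cv2.imread("pics/b_scene_full.png"); cv2.imwrite("pics/b1.png",cv2.resize(im[80:200,120:240],None,fx=5,fy=5,interpolation=cv2.INTER_CUBIC))
im=cv2.imread("pics/b_top_full.png"); cv2.imwrite("pics/b2.png",cv2.resize(im[200:320,120:240],None,fx=5,fy=5,interpolation=cv2.INTER_CUBIC))
```

```text
[[175.77807112 160.62837314]
 [172.17004297 146.40865593]] [[176.74927119 267.79504804]
 [172.50267671 267.72352235]]
```

View pics/b1.png

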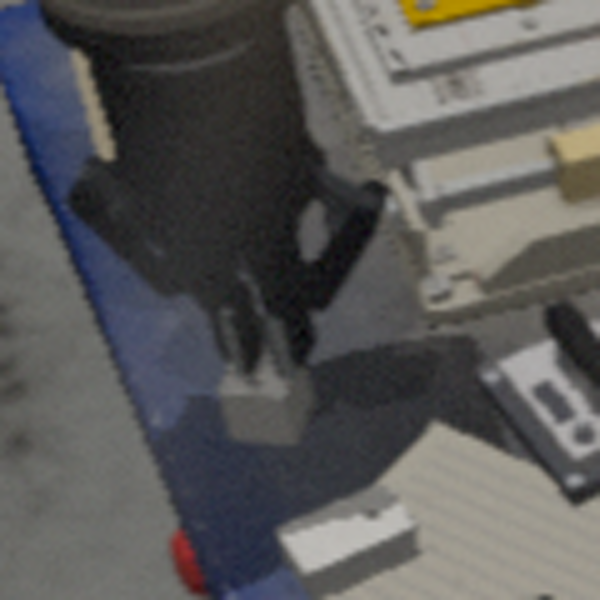

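View pics/b2.png

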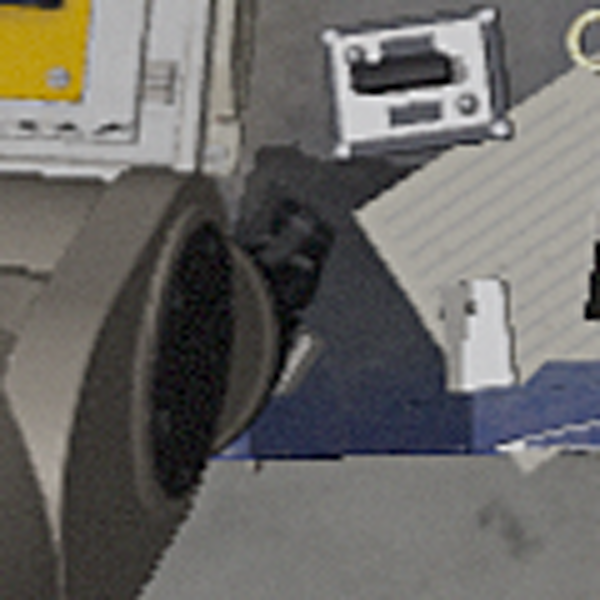

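```bash
python3 - <<'E'
from h import *
a=eyes.capture("scene")[:,:,::-1][80:200,120:240]; b=eyes.capture("top")[:,:,::-1][200:320,120:240]
f=lambda a:cv2.convertScaleAbs(cv2.resize(a,(400,400),interpolation=cv2.INTER_CUBIC),alpha=1.7)
cv2.imwrite("pics/c1.png",np.hstack([f(a),f(b)]))
E
python3 d.py
```

```text
t 4.15 pos [ 406.  -177.9   12.8] jaw -34.3 gap -0.1 F [ 0.1 -0.7 -0.2] q [ 0.48  0.36 -0.25  2.26  0.17  0.53 -0.5 ]
```

View pics/c1.png

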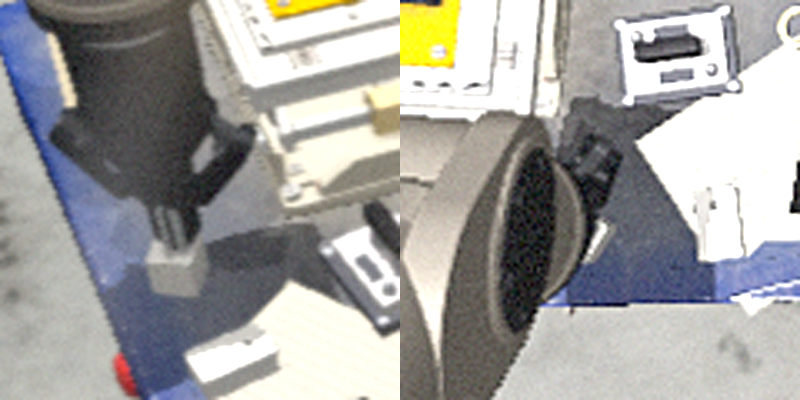

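The shut fingertips appear at about (173,154) in the scene view, on top of the cube rather than around it. The reported TCP at z=13 mm would project to (176,161). I'm raising to check where the tips really are.

```bash
python3 -m crank '[[-1,[0,0,-0.04],[0,0,0]],[-1,[0.03,0.03,-0.04],[0,0,0]],[-1,[0.03,0.03,0],[0,0,0]],[-1,[0.02,0.02,0],[0,0,0]],[-1,[0,0,0],[0,0,0]],[-1,[0,0,0],[0,0,0]],[1,[0,0,0],[0,0,0]],[1,[0,0,0],[0,0,0]],[1,[0,0,0],[0,0,0]],[-1,[0,0,0],[0,0,0]]]'; python3 d.py;  python3 - <<'E'
from h import *
from workcell import monitor
p=np.array(monitor.get_obs()["position"])
for dz in (0,.019): print(dz,proj("scene",p+[0,0,dz]),proj("top",p+[0,0,dz]))
a=eyes.capture("scene")[:,:,::-1]; b=eyes.capture("top")[:,:,::-1]
cv2.imwrite("pics/d_s.png",a);cv2.imwrite("pics/d_t.png",b)
f=lambda a:cv2.convertScaleAbs(cv2.resize(a,(400,400),interpolation=cv2.INTER_CUBIC),alpha=1.5)
cv2.imwrite("pics/d1.png",np.hstack([f(a[70:190,120:240]),f(b[170:290,140:260])]))
E
```

```text
t: 5.4
position: [0.5192, -0.17, 0.0969]
eef_rot: [0.887, 0.462, 0.003, 0.01]
ft_force: [0.6, 0.2, -0.0]
finger_gap: 0.0391
t 5.4 pos [ 519.2 -170.    96.9] jaw -35.0 gap 39.1 F [ 0.6  0.2 -0. ] q [ 0.42  0.35 -0.28  2.    0.15  0.79 -0.55]
0 [[218.81927346 113.36772962]] [[165.05956326 215.27570589]]
0.019 [[217.83179863 106.13433108]] [[162.80108619 214.14434392]]
```

View pics/d1.png

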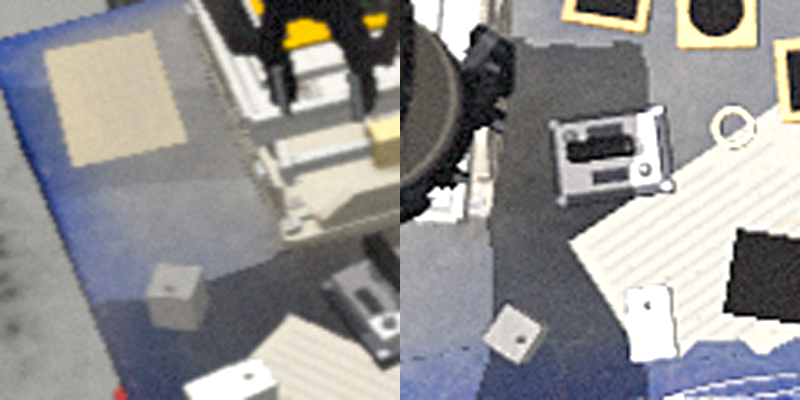

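The open tips appear at about (204,102) and (226,102) in the scene view. That puts them roughly 20 mm or more higher than the reported TCP, and clear of the stage. I'm going back over the cube and straddling it with the jaws open to check tip height against the cube.

```bash
python3 -m crank '[[1,[-0.03,-0.03,0],[0,0,0]],[1,[-0.03,-0.03,0],[0,0,0]],[1,[-0.015,-0.023,0],[0,0,0]],[1,[0,0,0],[0,0,0]],[1,[0,0,0],[0,0,0]],[1,[0,0,0],[0,0,0]],[1,[0,0,0],[0,0,0]],[1,[0,0,0],[0,0,0]],[1,[0,0,0],[0,0,0]],[1,[0,0,0],[0,0,0]]]'; python3 d.py 402 -174.4 0 -33.8
```

```text
t: 6.75
position: [0.4056, -0.1806, 0.0947]
eef_rot: [0.886, 0.464, 0.004, 0.009]
ft_force: [-0.1, 0.1, -0.9]
finger_gap: 0.0855
t 6.75 pos [ 405.6 -180.6   94.7] jaw -34.7 gap 85.5 F [-0.1  0.1 -0.9] q [ 0.52  0.21 -0.28  2.21  0.1   0.72 -0.43]
shift mm [ 3.2 -8.3 94.6] turn deg [ 1.1  0.1 -0.9]  if turned first: [ 3.1 -6.4 94.7]
```

```bash
python3 -m crank '[[1,[0.003,-0.0065,0],[1.1,0.1,-0.9]],[1,[0,0,0.02],[0,0,0]],[1,[0,0,0.02],[0,0,0]],[1,[0,0,0.02],[0,0,0]],[1,[0,0,0.02],[0,0,0]],[1,[0,0,0.01],[0,0,0]],[1,[0,0,0],[0,0,0]],[1,[0,0,0],[0,0,0]],[1,[0,0,0],[0,0,0]],[1,[0,0,0],[0,0,0]]]'; python3 d.py 402 -174.4 0 -33.8;python3 - <<'E'
from h import *
a=eyes.capture("scene")[:,:,::-1]
cv2.imwrite("pics/e_s.png",a)
cv2.imwrite("pics/e1.png",cv2.convertScaleAbs(cv2.resize(a[90:190,120:230],None,fx=6,fy=6,interpolation=cv2.INTER_CUBIC),alpha=1.6))
E
```

```text
t: 8.0
position: [0.4025, -0.173, 0.0042]
eef_rot: [0.881, 0.473, -0.0, -0.001]
ft_force: [-0.2, -0.2, 0.6]
finger_gap: 0.0855
t 8.0 pos [ 402.5 -173.     4.2] jaw -33.5 gap 85.5 F [-0.2 -0.2  0.6] q [ 0.48  0.38 -0.25  2.27  0.18  0.52 -0.5 ]
shift mm [-1.4  0.4  4.1] turn deg [-0.1 -0.1  0.3]  if turned first: [-1.4  0.4  4.2]
```

View pics/e1.png

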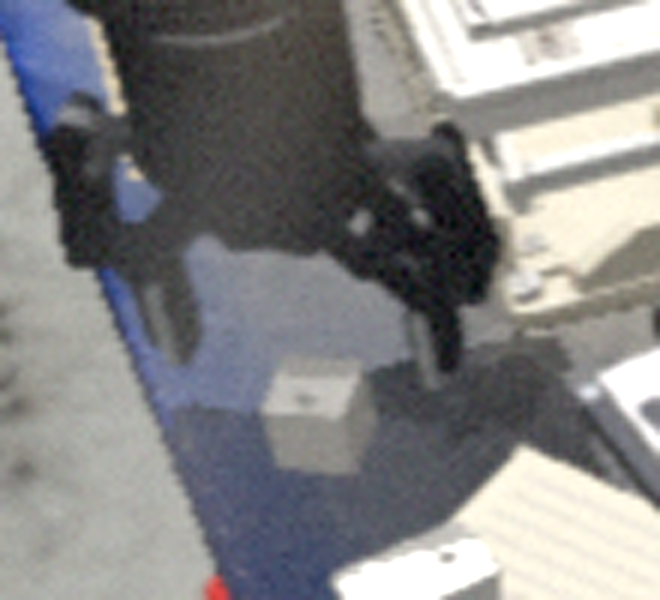

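Run:
```python
from h import *
for s in (44,48,52):
  for z in (.004,.017,.03,.04): print(s,z,proj("scene",[[.4025-s*.834e-3,-.173+s*.552e-3,z],[.4025+s*.834e-3,-.173-s*.552e-3,z]]).round(1).tolist())
```

```text
44 0.004 [[155.0, 160.8], [193.8, 164.4]]
44 0.017 [[153.7, 156.6], [192.9, 160.2]]
44 0.03 [[152.4, 152.2], [191.9, 155.9]]
44 0.04 [[151.4, 148.8], [191.2, 152.5]]
48 0.004 [[153.2, 160.6], [195.5, 164.6]]
48 0.017 [[151.9, 156.4], [194.6, 160.3]]
48 0.03 [[150.6, 152.1], [193.7, 156.0]]
48 0.04 [[149.6, 148.7], [193.0, 152.6]]
52 0.004 [[151.5, 160.5], [197.3, 164.7]]
52 0.017 [[150.2, 156.2], [196.4, 160.5]]
52 0.03 [[148.8, 151.9], [195.6, 156.2]]
52 0.04 [[147.8, 148.5], [194.9, 152.8]]
```

With reported z = 4 mm, the open tips at (150,150) and (192,155) lie at z ≈ 35 mm. So the real tips sit about 18 mm further back than reported, beyond the 13 mm open set-back. I'm correcting for that and gripping the cube at a reported z of about -12 mm.

```bash
python3 -m crank '[[1,[-0.0014,0.0004,0.008],[0,0,0]],[1,[0,0,0.008],[0,0,0]],[1,[0,0,0],[0,0,0]],[-1,[0,0,0],[0,0,0]],[-1,[0,0,0],[0,0,0]],[-1,[0,0,0],[0,0,0]],[-1,[0,0,0],[0,0,0]],[-1,[0,0,0],[0,0,0]],[-1,[0,0,0],[0,0,0]],[-1,[0,0,0],[0,0,0]]]' 30; python3 d.py 402 -174.4 0 -33.8;python3 - <<'E'
from h import *
a=eyes.capture("scene")[:,:,::-1]
cv2.imwrite("pics/f1.png",cv2.convertScaleAbs(cv2.resize(a[90:190,120:230],None,fx=6,fy=6,interpolation=cv2.INTER_CUBIC),alpha=1.6))
E
```

```text
t: 9.3
position: [0.4021, -0.1745, -0.0128]
eef_rot: [0.881, 0.473, 0.0, -0.001]
ft_force: [-0.6, 0.2, -0.5]
finger_gap: 0.0293
t 9.3 pos [ 402.1 -174.5  -12.8] jaw -33.5 gap 29.3 F [-0.6  0.2 -0.5] q [ 0.47  0.41 -0.24  2.27  0.2   0.48 -0.52]
shift mm [  0.1  -0.2 -12.8] turn deg [-0.1 -0.1  0.3]  if turned first: [  0.1  -0.1 -12.8]
```

View pics/f1.png

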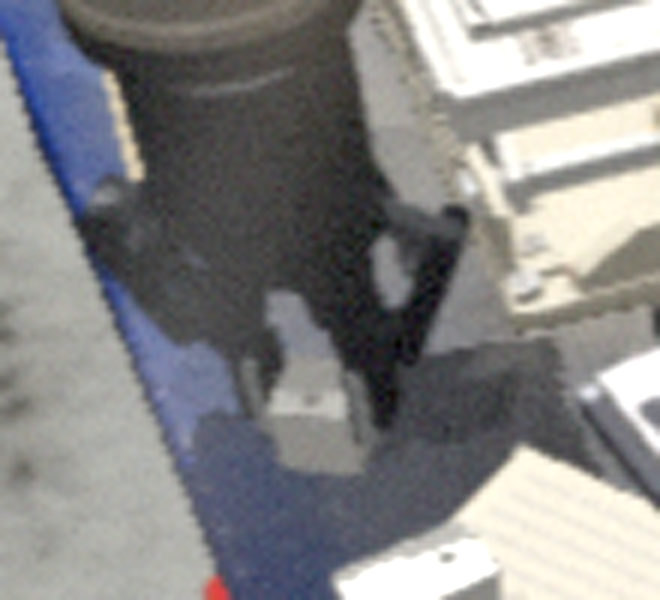

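```bash
python3 -m crank '[[-1,[0,0,-0.03],[0,0,0]],[-1,[0,0,-0.05],[0,0,0]],[-1,[0,0,-0.05],[0,0,0]],[-1,[0,0,0],[0,0,0]],[-1,[0,0,0],[0,0,-9.4]],[-1,[0,0,0],[0,0,-9.4]],[-1,[0,0,0],[0,0,-9.4]],[-1,[0,0,0],[0,0,-9.4]],[-1,[0,0,0],[0,0,0]],[-1,[0,0,0],[0,0,0]]]'; python3 d.py 580 -388 100 4.1
```

```text
t: 10.6
position: [0.3997, -0.1738, 0.1178]
eef_rot: [0.676, 0.737, -0.001, -0.004]
ft_force: [0.5, 0.5, -1.4]
finger_gap: 0.0293
t 10.6 pos [ 399.7 -173.8  117.8] jaw 4.9 gap 29.3 F [ 0.5  0.5 -1.4] q [ 0.63  0.18 -0.4   2.18  0.09  0.8   0.26]
shift mm [-228.9  161.4   15.8] turn deg [-0.3 -0.3  0.8]  if turned first: [-226.5  164.5   17.8]
```

```bash
python3 -m crank '[[-1,[0,0,0],[0,0,0.8]],[-1,[-0.0445,0.033,0],[0,0,0]],[-1,[-0.0445,0.033,0],[0,0,0]],[-1,[-0.0445,0.033,0],[0,0,0]],[-1,[-0.0445,0.033,0],[0,0,0]],[-1,[-0.0445,0.033,0],[0,0,0]],[-1,[0,0,0.02],[0,0,0]],[-1,[0,0,0],[0,0,0]],[-1,[0,0,0],[0,0,0]],[-1,[0,0,0],[0,0,0]]]'; python3 d.py 580 -388 20 4.1
```

```text
t: 11.85
position: [0.583, -0.3897, 0.0941]
eef_rot: [0.688, 0.726, -0.002, -0.004]
ft_force: [0.2, 0.6, -0.4]
finger_gap: 0.0292
t 11.85 pos [ 583.  -389.7   94.1] jaw 3.1 gap 29.2 F [ 0.2  0.6 -0.4] q [ 0.69  0.59 -0.28  1.61  0.19  0.97  0.41]
shift mm [ 1.6 -2.3 74.1] turn deg [-0.5 -0.2 -1. ]  if turned first: [ 1.9 -2.9 74.1]
```

```bash
python3 -m crank '[[-1,[0.002,-0.003,0.02],[-0.5,-0.2,-1.0]],[-1,[0,0,0.03],[0,0,0]],[-1,[0,0,0.03],[0,0,0]],[-1,[0,0,0.01],[0,0,0]],[-1,[0,0,0],[0,0,0]],[-1,[0,0,0],[0,0,0]],[-1,[0,0,0],[0,0,0]],[-1,[0,0,0],[0,0,0]],[-1,[0,0,0],[0,0,0]],[-1,[0,0,0],[0,0,0]]]'; python3 d.py 580 -388 -6 4.1; python3 look.py g
```

```text
t: 13.1
position: [0.5831, -0.3884, 0.0115]
eef_rot: [0.681, 0.732, 0.001, 0.006]
ft_force: [-0.7, 0.3, -0.5]
finger_gap: 0.0294
t 13.1 pos [ 583.1 -388.4   11.5] jaw 4.1 gap 29.4 F [-0.7  0.3 -0.5] q [ 0.68  0.68 -0.26  1.67  0.23  0.81  0.39]
shift mm [ 0.7 -3.3 17.5] turn deg [0.6 0.4 0. ]  if turned first: [ 0.6 -3.1 17.5]
```

View pics/g.png

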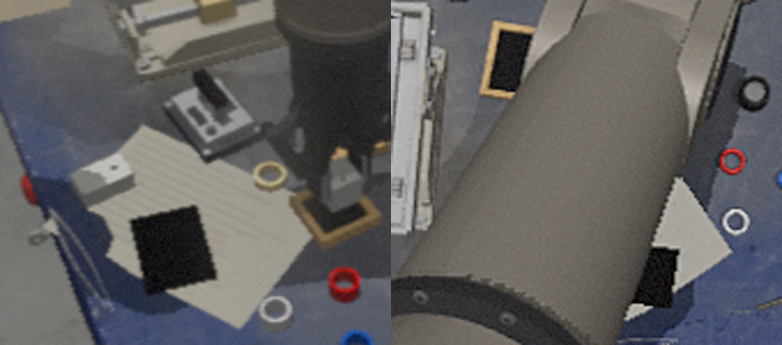

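The cube hangs over the square recess at about (340,190) in the crop. I'm lowering it, letting go and rising.

```bash
python3 -m crank '[[-1,[0.0005,-0.003,0],[0.6,0.4,0]],[-1,[0,0,0.008],[0,0,0]],[-1,[0,0,0.006],[0,0,0]],[-1,[0,0,0.003],[0,0,0]],[-1,[0,0,0],[0,0,0]],[-1,[0,0,0],[0,0,0]],[-1,[0,0,0],[0,0,0]],[-1,[0,0,0],[0,0,0]],[-1,[0,0,0],[0,0,0]],[-1,[0,0,0],[0,0,0]]]'; python3 d.py 580 -388 -6 4.1
```

```text
t: 14.45
position: [0.5797, -0.388, -0.0068]
eef_rot: [0.681, 0.732, -0.0, -0.001]
ft_force: [-0.7, 0.9, 2.9]
finger_gap: 0.0291
t 14.45 pos [ 579.7 -388.    -6.8] jaw 4.1 gap 29.1 F [-0.7  0.9  2.9] q [ 0.68  0.7  -0.26  1.67  0.23  0.8   0.39]
shift mm [ 0.   0.3 -0.8] turn deg [-0.1 -0.   0. ]  if turned first: [ 0.   0.3 -0.8]
```

```bash
python3 -m crank '[[1,[0,0,0],[0,0,0]],[1,[0,0,0],[0,0,0]],[1,[0,0,0],[0,0,0]],[1,[0,0,0],[0,0,0]],[1,[0,0,-0.03],[0,0,0]],[1,[0,0,-0.04],[0,0,0]],[1,[0,0,-0.05],[0,0,0]],[1,[0,0,0],[0,0,9.5]],[1,[0,0,0],[0,0,9.5]],[1,[0,0,0],[0,0,9.5]]]'; python3 d.py 407.3 -266.3 100 -83
```

```text
t: 15.7
position: [0.5798, -0.3881, 0.1166]
eef_rot: [0.844, 0.536, -0.0, -0.001]
ft_force: [-0.7, 0.7, -0.5]
finger_gap: 0.0851
t 15.7 pos [ 579.8 -388.1  116.6] jaw -25.2 gap 85.1 F [-0.7  0.7 -0.5] q [ 0.62  0.55 -0.17  1.62  0.11  0.99 -0.03]
shift mm [  36.9 -207.9   17.1] turn deg [-0.1  0.  57.8]  if turned first: [-156.4 -141.9   16.6]
```

```bash
python3 -m crank '[[1,[0,0,0],[0,0,9.6]],[1,[0,0,0],[0,0,9.6]],[1,[0,0,0],[0,0,9.6]],[1,[0,0,0],[0,0,9.6]],[1,[0,0,0],[0,0,9.6]],[1,[0,0,0],[0,0,9.6]],[1,[-0.039,-0.0355,0],[0,0,0]],[1,[-0.039,-0.0355,0],[0,0,0]],[1,[-0.039,-0.0355,0],[0,0,0]],[1,[-0.039,-0.0355,0],[0,0,0]]]'; python3 d.py 407.3 -266.3 60 -83; python3 look.py i
python3 - <<'E'
from h import *
E
```

```text
t: 16.95
position: [0.4092, -0.2578, 0.116]
eef_rot: [0.999, 0.045, 0.0, -0.0]
ft_force: [1.2, 0.4, 0.3]
finger_gap: 0.0854
t 16.95 pos [ 409.2 -257.8  116. ] jaw -84.8 gap 85.4 F [1.2 0.4 0.3] q [ 0.39  0.23  0.05  2.12 -0.02  0.8  -1.04]
shift mm [-2.6  8.3 56. ] turn deg [-0.  -0.  -1.8]  if turned first: [-2.9  8.2 56. ]
```

View pics/i.png

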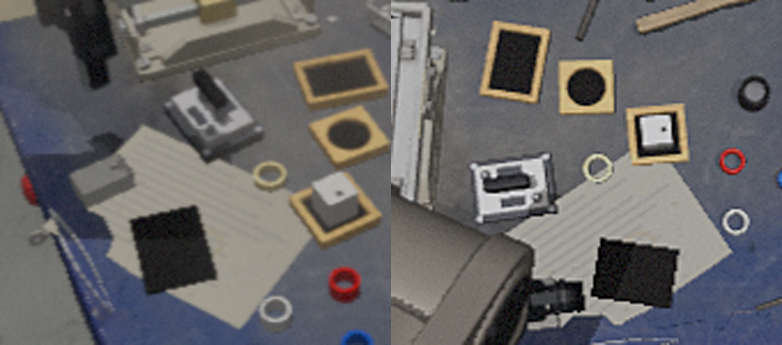

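The cube stands square and flat in its holder at (337,195) / (658,131) in the crops. Next is the oblong block.

```bash
python3 -m crank '[[1,[-0.003,0.008,0],[0,0,-1.8]],[1,[0,0,0.03],[0,0,0]],[1,[0,0,0.03],[0,0,0]],[1,[0,0,0.03],[0,0,0]],[1,[0,0,0],[0,0,0]],[1,[0,0,0],[0,0,0]],[1,[0,0,0],[0,0,0]],[1,[0,0,0],[0,0,0]],[1,[0,0,0],[0,0,0]],[1,[0,0,0],[0,0,0]]]'; python3 d.py 407.3 -266.3 -13 -83
```

```text
t: 18.3
position: [0.4077, -0.266, 0.0292]
eef_rot: [0.998, 0.062, 0.003, 0.001]
ft_force: [-0.1, -0.2, -0.2]
finger_gap: 0.0852
t 18.3 pos [ 407.7 -266.    29.2] jaw -82.9 gap 85.2 F [-0.1 -0.2 -0.2] q [ 0.41  0.37  0.04  2.17 -0.03  0.59 -0.97]
shift mm [-0.7  0.1 42.2] turn deg [ 0.2 -0.4  0.1]  if turned first: [-0.4  0.2 42.2]
```

```bash
python3 -m crank '[[1,[0,0,0.022],[0,0,0]],[1,[0,0,0.02],[0,0,0]],[1,[0,0,0],[0,0,0]],[-1,[0,0,0],[0,0,0]],[-1,[0,0,0],[0,0,0]],[-1,[0,0,0],[0,0,0]],[-1,[0,0,0],[0,0,0]],[-1,[0,0,0],[0,0,0]],[-1,[0,0,0],[0,0,0]],[-1,[0,0,0],[0,0,0]]]' 30; python3 d.py 407.3 -266.3 -13 -83; python3 look.py j scene
```

```text
t: 19.55
position: [0.4096, -0.2669, -0.0108]
eef_rot: [0.998, 0.062, 0.005, 0.002]
ft_force: [0.3, 0.1, -1.5]
finger_gap: 0.0292
t 19.55 pos [ 409.6 -266.9  -10.8] jaw -82.9 gap 29.2 F [ 0.3  0.1 -1.5] q [ 0.42  0.45  0.03  2.19 -0.03  0.49 -0.97]
shift mm [-2.2 -0.9  2.2] turn deg [ 0.3 -0.6  0.1]  if turned first: [-2.2 -0.9  2.2]
```

View pics/j.png

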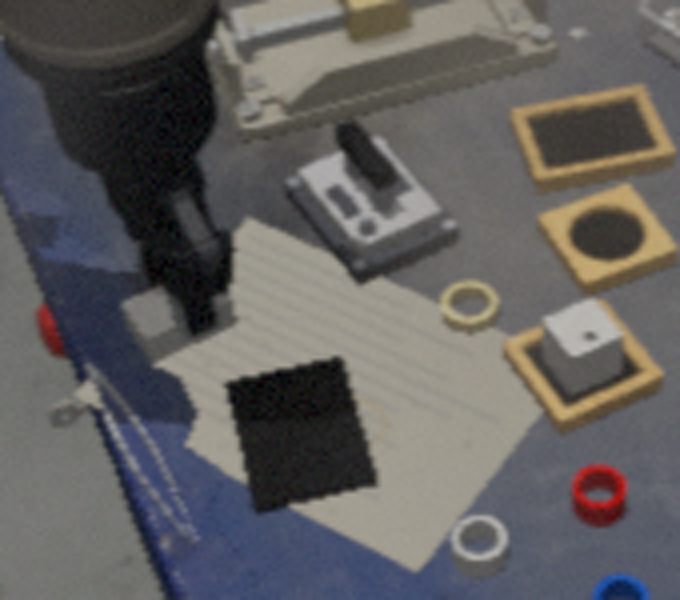

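```bash
python3 -m crank '[[-1,[0,0,-0.02],[0.3,-0.6,0]],[-1,[0,0,-0.05],[0,0,0]],[-1,[0,0,-0.06],[0,0,0]],[-1,[0,0,0],[0,0,8.5]],[-1,[0,0,0],[0,0,8.5]],[-1,[0,0,0],[0,0,0]],[-1,[0,0,0],[0,0,0]],[-1,[0,0,0],[0,0,0]],[-1,[0,0,0],[0,0,0]],[-1,[0,0,0],[0,0,0]]]'; python3 d.py 662.5 -239 120 -99.9; python3 look.py k scene
```

```text
t: 20.85
position: [0.4086, -0.2664, 0.1226]
eef_rot: [0.996, -0.086, -0.001, -0.001]
ft_force: [0.3, 0.3, -0.9]
finger_gap: 0.029
t 20.85 pos [ 408.6 -266.4  122.6] jaw -99.9 gap 29.0 F [ 0.3  0.3 -0.9] q [ 0.36  0.23  0.1   2.1  -0.03  0.82 -1.27]
shift mm [245.4 -70.6   1.9] turn deg [-0.1  0.2  0. ]  if turned first: [245.4 -70.7   2.6]
```

View pics/k.png

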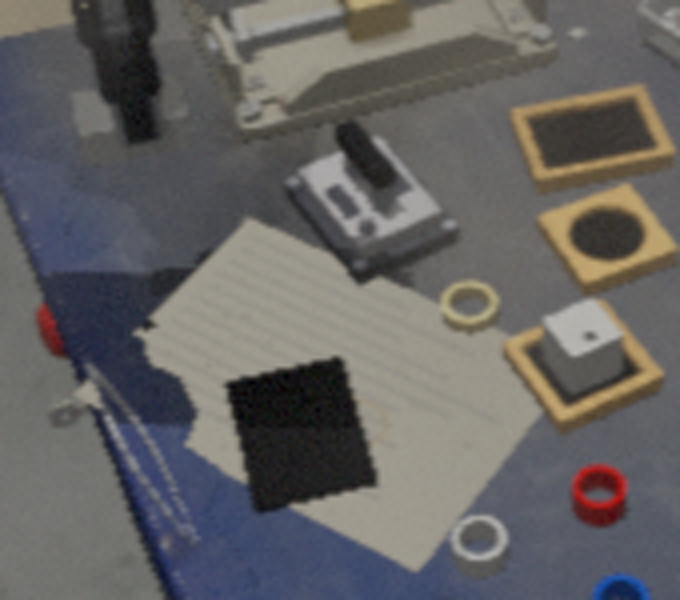

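The block is held level at about (130,110) in the crop. I'm carrying it over to the oblong holder.

```bash
python3 -m crank '[[-1,[0.041,-0.012,0],[0,0,0]],[-1,[0.041,-0.012,0],[0,0,0]],[-1,[0.041,-0.012,0],[0,0,0]],[-1,[0.041,-0.012,0],[0,0,0]],[-1,[0.041,-0.012,0],[0,0,0]],[-1,[0.04,-0.011,0],[0,0,0]],[-1,[0,0,0],[0,0,0]],[-1,[0,0,0],[0,0,0]],[-1,[0,0,0],[0,0,0]],[-1,[0,0,0],[0,0,0]]]'; python3 d.py 662.5 -239 20 -99.9; python3 look.py l
```

```text
t: 22.15
position: [0.6674, -0.2385, 0.12]
eef_rot: [0.996, -0.087, -0.003, -0.001]
ft_force: [-0.6, -0.1, -1.8]
finger_gap: 0.0289
t 22.15 pos [ 667.4 -238.5  120. ] jaw -99.9 gap 28.9 F [-0.6 -0.1 -1.8] q [ 0.2   0.56  0.07  1.59 -0.05  0.99 -1.46]
shift mm [ -4.2   1.4 100. ] turn deg [-0.1  0.3 -0. ]  if turned first: [ -4.8   1.3 100. ]
```

View pics/l.png

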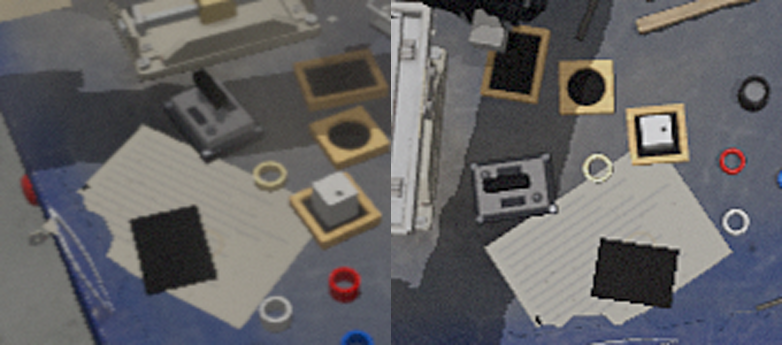

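View pics/l_scene_full.png

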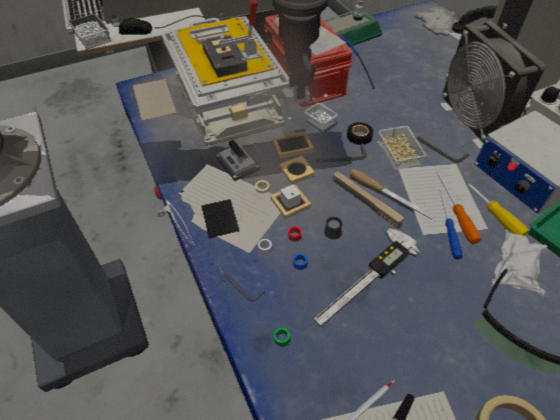

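```bash
python3 -m crank '[[-1,[-0.005,0.0015,0.02],[0,0.3,0]],[-1,[0,0,0.03],[0,0,0]],[-1,[0,0,0.03],[0,0,0]],[-1,[0,0,0.02],[0,0,0]],[-1,[0,0,0.008],[0,0,0]],[-1,[0,0,0],[0,0,0]],[-1,[0,0,0],[0,0,0]],[-1,[0,0,0],[0,0,0]],[-1,[0,0,0],[0,0,0]],[-1,[0,0,0],[0,0,0]]]'; python3 d.py 662.5 -239 -4.5 -99.9; python3 look.py m
```

```text
t: 23.5
position: [0.6646, -0.2408, 0.0146]
eef_rot: [0.996, -0.087, 0.004, 0.0]
ft_force: [0.1, 0.6, -1.0]
finger_gap: 0.0289
t 23.5 pos [ 664.6 -240.8   14.6] jaw -100.0 gap 28.9 F [ 0.1  0.6 -1. ] q [ 0.22  0.67  0.06  1.67 -0.05  0.8  -1.45]
shift mm [-2.6 -1.4 19.1] turn deg [-0.  -0.4 -0.1]  if turned first: [-2.4 -1.4 19.1]
```

View pics/m.png

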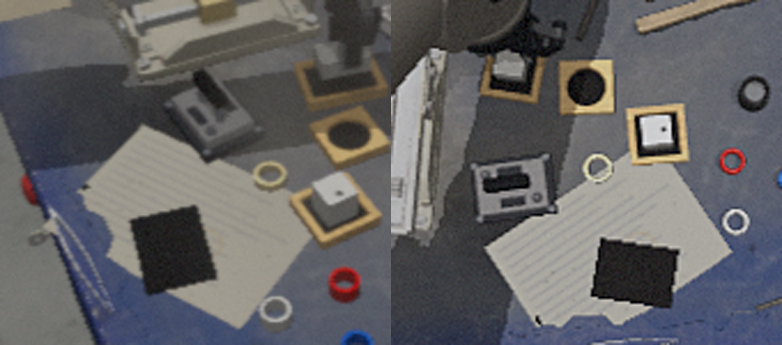

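View pics/m_top_full.png

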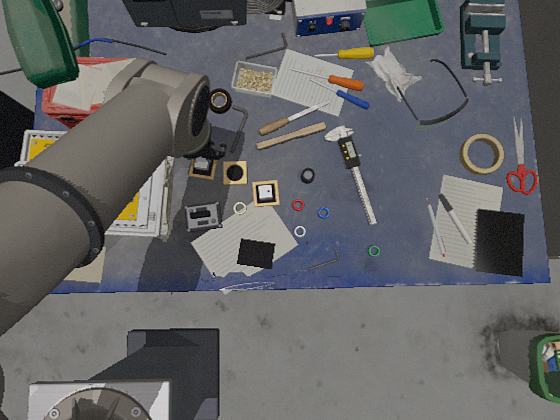

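The block is directly above the oblong recess, at (512,68) in the top crop. I'm lowering it.

```bash
python3 -m crank '[[-1,[-0.0025,-0.0015,0],[0,-0.4,0]],[-1,[0,0,0.01],[0,0,0]],[-1,[0,0,0.006],[0,0,0]],[-1,[0,0,0.003],[0,0,0]],[-1,[0,0,0],[0,0,0]],[-1,[0,0,0],[0,0,0]],[-1,[0,0,0],[0,0,0]],[-1,[0,0,0],[0,0,0]],[-1,[0,0,0],[0,0,0]],[-1,[0,0,0],[0,0,0]]]'; python3 d.py 662.5 -239 -5 -99.9
```

```text
t: 24.85
position: [0.6622, -0.2385, -0.0053]
eef_rot: [0.996, -0.087, -0.0, -0.0]
ft_force: [-2.4, 1.0, 3.7]
finger_gap: 0.0291
t 24.85 pos [ 662.2 -238.5   -5.3] jaw -100.0 gap 29.1 F [-2.4  1.   3.7] q [ 0.21  0.7   0.06  1.67 -0.05  0.77 -1.45]
shift mm [ 0.3  0.5 -0.3] turn deg [-0.   0.  -0.1]  if turned first: [ 0.3  0.5 -0.3]
```

Seated, with a contact force of 3.7 N. I'm releasing and heading for the aluminium ring.

```bash
python3 -m crank '[[1,[0,0,0],[0,0,0]],[1,[0,0,0],[0,0,0]],[1,[0,0,0],[0,0,0]],[1,[0,0,0],[0,0,0]],[1,[0,0,-0.03],[0,0,0]],[1,[0,0,-0.05],[0,0,0]],[1,[0,0,-0.05],[0,0,0]],[1,[0.0,0.06,0],[0,0,0]],[1,[0,0.06,0],[0,0,0]],[1,[0,0.06,0],[0,0,0]]]'; python3 d.py 486.3 -467.3 80 -35
```

```text
t: 26.1
position: [0.634, -0.4134, 0.1287]
eef_rot: [0.997, -0.082, 0.001, -0.001]
ft_force: [0.5, 0.4, -0.8]
finger_gap: 0.0855
t 26.1 pos [ 634.  -413.4  128.7] jaw -99.4 gap 85.5 F [ 0.5  0.4 -0.8] q [ 0.43  0.63  0.09  1.46 -0.07  1.05 -1.19]
shift mm [-137.    77.5   48.4] turn deg [ -0.1  -0.1 -64.4]  if turned first: [-128.9  -90.1   48.7]
```

```bash
python3 -m crank '[[1,[0,0,0],[0,0,-9.2]],[1,[0,0,0],[0,0,-9.2]],[1,[0,0,0],[0,0,-9.2]],[1,[0,0,0],[0,0,-9.2]],[1,[0,0,0],[0,0,-9.2]],[1,[0,0,0],[0,0,-9.2]],[1,[0,0,0],[0,0,-9.2]],[1,[-0.043,-0.03,0],[0,0,0]],[1,[-0.043,-0.03,0],[0,0,0]],[1,[-0.043,-0.03,0],[0,0,0]]]'; python3 d.py 486.3 -467.3 60 -35; python3 look.py n
```

```text
t: 27.35
position: [0.4839, -0.4779, 0.1267]
eef_rot: [0.879, 0.477, 0.001, -0.0]
ft_force: [-0.0, -0.7, -0.4]
finger_gap: 0.0853
t 27.35 pos [ 483.9 -477.9  126.7] jaw -33.0 gap 85.3 F [-0.  -0.7 -0.4] q [ 0.81  0.51 -0.17  1.65  0.1   0.98  0.03]
shift mm [10.1 -3.8 66.7] turn deg [-0.  -0.1  2. ]  if turned first: [10.1 -4.1 66.7]
```

View pics/n.png

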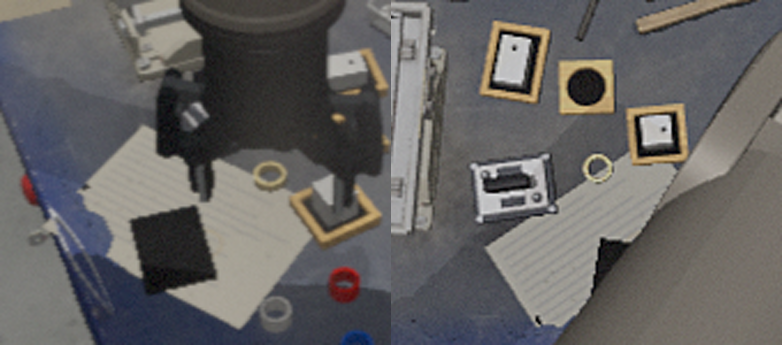

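The block lies flat and aligned in the oblong recess, at (514,62) in the top crop. The silver ring is at (277,314) in the scene crop. I'm going down for the ring.

```bash
python3 -m crank '[[1,[0.010,-0.004,0],[0,0,2]],[1,[0,0,0.03],[0,0,0]],[1,[0,0,0.03],[0,0,0]],[1,[0,0,0.03],[0,0,0]],[1,[0,0,0.02],[0,0,0]],[1,[0,0,0.01],[0,0,0]],[1,[0,0,0],[0,0,0]],[1,[0,0,0],[0,0,0]],[1,[0,0,0],[0,0,0]],[1,[0,0,0],[0,0,0]]]'; python3 d.py 486.3 -467.3 -13 -35
```

```text
t: 28.7
position: [0.4821, -0.4742, 0.0078]
eef_rot: [0.89, 0.456, -0.0, 0.003]
ft_force: [-0.2, 0.2, 0.1]
finger_gap: 0.085
t 28.7 pos [ 482.1 -474.2    7.8] jaw -35.7 gap 85.0 F [-0.2  0.2  0.1] q [ 0.78  0.64 -0.14  1.73  0.13  0.77 -0.05]
shift mm [ 8.2 -0.7 20.8] turn deg [ 0.3  0.2 -0.7]  if turned first: [ 8.1 -0.5 20.8]
```

```bash
python3 -m crank '[[1,[0.008,-0.0005,0],[0.3,0.2,0]],[1,[0,0,0],[0,0,0]],[1,[0,0,0.01],[0,0,0]],[1,[0,0,0.01],[0,0,0]],[1,[0,0,0],[0,0,0]],[1,[0,0,0],[0,0,0]],[1,[0,0,0],[0,0,0]],[1,[0,0,0],[0,0,0]],[1,[0,0,0],[0,0,0]],[1,[0,0,0],[0,0,0]]]'; python3 d.py 486.3 -467.3 -13 -35
```

```text
t: 29.95
position: [0.4868, -0.4671, -0.0132]
eef_rot: [0.89, 0.456, 0.0, -0.0]
ft_force: [-0.4, -0.8, 0.2]
finger_gap: 0.0855
t 29.95 pos [ 486.8 -467.1  -13.2] jaw -35.7 gap 85.5 F [-0.4 -0.8  0.2] q [ 0.77  0.67 -0.14  1.74  0.13  0.74 -0.06]
shift mm [-0.5 -0.3 -0.2] turn deg [ 0.  -0.  -0.7]  if turned first: [-0.5 -0.3 -0.2]
```

```bash
python3 -m crank '[[-1,[0,0,0],[0,0,0]],[-1,[0,0,0],[0,0,0]],[-1,[0,0,0],[0,0,0]],[-1,[0,0,0],[0,0,0]],[-1,[0,0,0],[0,0,0]],[-1,[0,0,0],[0,0,0]],[-1,[0,0,0],[0,0,0]],[-1,[0,0,0],[0,0,0]],[-1,[0,0,0],[0,0,0]],[-1,[0,0,0],[0,0,0]]]' 25; python3 d.py; python3 look.py o scene
```

```text
t: 31.2
position: [0.4869, -0.4671, -0.0129]
eef_rot: [0.89, 0.456, 0.0, -0.0]
ft_force: [0.3, 0.0, 0.6]
finger_gap: 0.024
t 31.2 pos [ 486.9 -467.1  -12.9] jaw -35.7 gap 24.0 F [0.3 0.  0.6] q [ 0.77  0.67 -0.14  1.74  0.13  0.74 -0.06]
```

View pics/o.png

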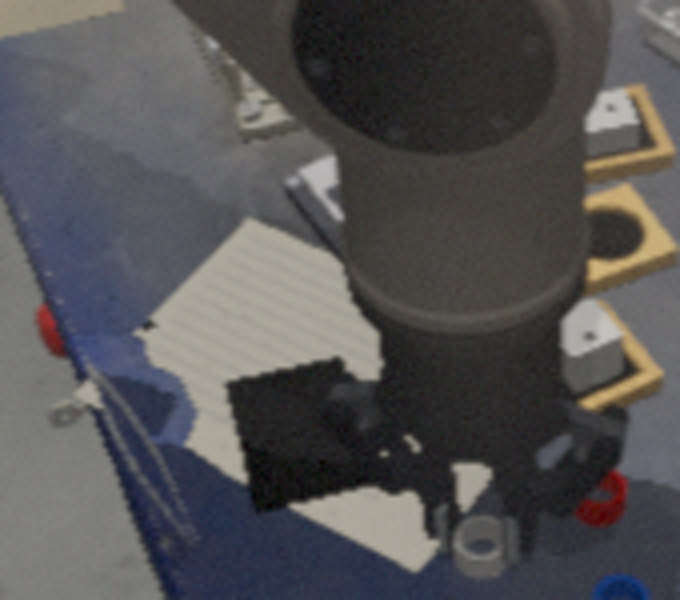

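```bash
python3 -m crank '[[-1,[0,0,-0.02],[0,0,0]],[-1,[0,0,-0.05],[0,0,0]],[-1,[0,0,-0.05],[0,0,0]],[-1,[0,0,0],[0,0,0]],[-1,[0,0,0],[0,0,0]],[-1,[0,0,0],[0,0,0]],[-1,[0,0,0],[0,0,0]],[-1,[0,0,0],[0,0,0]],[-1,[0,0,0],[0,0,0]],[-1,[0,0,0],[0,0,0]]]'; python3 d.py 632 -314.3 100 -35; python3 look.py p scene
```

```text
t: 32.5
position: [0.4861, -0.4664, 0.1128]
eef_rot: [0.89, 0.456, 0.0, -0.001]
ft_force: [0.9, 0.1, -0.1]
finger_gap: 0.0243
t 32.5 pos [ 486.1 -466.4  112.8] jaw -35.7 gap 24.3 F [ 0.9  0.1 -0.1] q [ 0.79  0.52 -0.16  1.68  0.1   0.95 -0.03]
shift mm [208.6  29.8  13. ] turn deg [-0.1 -0.1 -0.7]  if turned first: [208.3  32.3  12.8]
```

View pics/p.png

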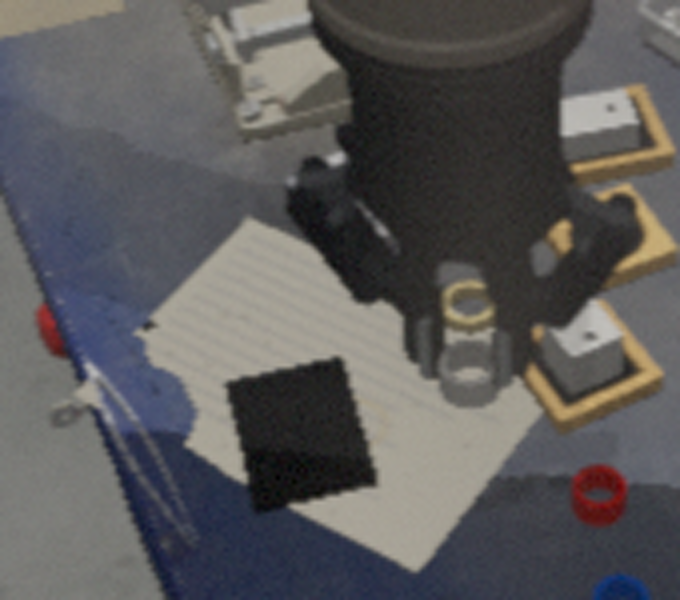

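The ring is held level at (470,370) in the crop, with the brass ring on the bench behind it. I'm moving to the round holder.

```bash
python3 -m crank '[[-1,[0.042,0.006,0],[0,0,0]],[-1,[0.042,0.006,0],[0,0,0]],[-1,[0.042,0.006,0],[0,0,0]],[-1,[0.041,0.006,0],[0,0,0]],[-1,[0.04,0.006,0],[0,0,0]],[-1,[0,0,0],[0,0,0]],[-1,[0,0,0.02],[0,0,0]],[-1,[0,0,0.02],[0,0,0]],[-1,[0,0,0],[0,0,0]],[-1,[0,0,0],[0,0,0]]]'; python3 d.py 632 -314.3 20 -35
```

```text
t: 33.8
position: [0.6329, -0.3143, 0.0688]
eef_rot: [0.891, 0.454, -0.001, -0.001]
ft_force: [0.6, 0.4, 0.1]
finger_gap: 0.0239
t 33.8 pos [ 632.9 -314.3   68.8] jaw -36.0 gap 23.9 F [0.6 0.4 0.1] q [ 0.5   0.62 -0.18  1.62  0.13  0.92 -0.36]
shift mm [-0.5 -0.5 48.8] turn deg [-0.2  0.  -1. ]  if turned first: [-0.5 -0.7 48.8]
```

```bash
python3 -m crank '[[-1,[-0.0005,-0.0007,0.02],[0,0,0]],[-1,[0,0,0.02],[0,0,0]],[-1,[0,0,0.017],[0,0,0]],[-1,[0,0,0],[0,0,0]],[-1,[0,0,0],[0,0,0]],[-1,[0,0,0],[0,0,0]],[-1,[0,0,0],[0,0,0]],[-1,[0,0,0],[0,0,0]],[-1,[0,0,0],[0,0,0]],[-1,[0,0,0],[0,0,0]]]'; python3 d.py 632 -314.3 -6.5 -35; python3 look.py q
```

```text
t: 35.05
position: [0.6325, -0.3151, 0.0097]
eef_rot: [0.891, 0.454, -0.0, -0.0]
ft_force: [0.8, 0.7, -0.3]
finger_gap: 0.024
t 35.05 pos [ 632.5 -315.1    9.7] jaw -36.0 gap 24.0 F [ 0.8  0.7 -0.3] q [ 0.49  0.69 -0.17  1.65  0.15  0.82 -0.37]
shift mm [ 0.4 -0.9 16.2] turn deg [-0.1  0.  -1. ]  if turned first: [ 0.4 -0.9 16.2]
```

View pics/q.png

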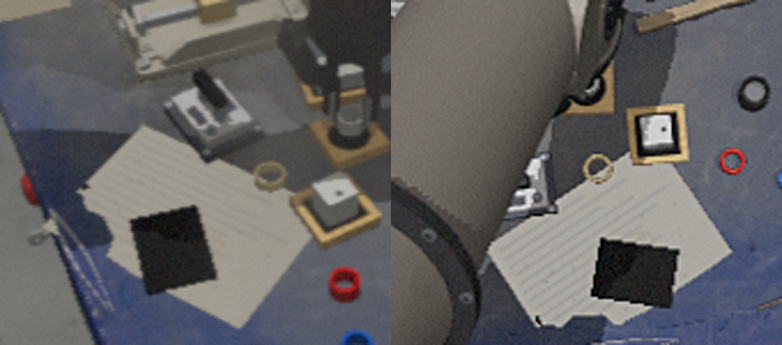

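The ring is over the round recess, at (352,120) in the crop. I'm lowering the last 16 mm.

```bash
python3 -m crank '[[-1,[0.0005,-0.001,0.008],[0,0,0]],[-1,[0,0,0.005],[0,0,0]],[-1,[0,0,0.0035],[0,0,0]],[-1,[0,0,0],[0,0,0]],[-1,[0,0,0],[0,0,0]],[-1,[0,0,0],[0,0,0]],[-1,[0,0,0],[0,0,0]],[-1,[0,0,0],[0,0,0]],[-1,[0,0,0],[0,0,0]],[-1,[0,0,0],[0,0,0]]]'; python3 d.py 632 -314.3 -6.5 -35
```

```text
t: 36.4
position: [0.632, -0.3141, -0.008]
eef_rot: [0.891, 0.454, -0.0, -0.0]
ft_force: [-0.6, 0.1, 1.1]
finger_gap: 0.024
t 36.4 pos [ 632.  -314.1   -8. ] jaw -36.0 gap 24.0 F [-0.6  0.1  1.1] q [ 0.49  0.71 -0.17  1.66  0.15  0.79 -0.38]
shift mm [-0.2  0.1 -1.5] turn deg [-0.1  0.  -1. ]  if turned first: [-0.2  0.1 -1.5]
```

```bash
python3 -m crank '[[1,[0,0,0],[0,0,0]],[1,[0,0,0],[0,0,0]],[1,[0,0,0],[0,0,0]],[1,[0,0,0],[0,0,0]],[1,[0,0,-0.03],[0,0,0]],[1,[0,0,-0.05],[0,0,0]],[1,[0,0,-0.055],[0,0,0]],[1,[0,0,0],[0,0,-10]],[1,[0,0,0],[0,0,-10]],[1,[0,0,0],[0,0,-10]]]'; python3 d.py 525.8 -238 100 6.7
```

```text
t: 37.65
position: [0.6321, -0.3139, 0.1315]
eef_rot: [0.738, 0.675, -0.001, -0.0]
ft_force: [0.2, -1.3, 0.8]
finger_gap: 0.0854
t 37.65 pos [ 632.1 -313.9  131.5] jaw -5.2 gap 85.4 F [ 0.2 -1.3  0.8] q [ 0.58  0.56 -0.31  1.58  0.19  1.03  0.13]
shift mm [  66.  -112.6   31.7] turn deg [ -0.1   0.  -11.9]  if turned first: [ 87.8 -96.7  31.5]
```

```bash
python3 -m crank '[[1,[0,0,0],[0,0,-6]],[1,[0,0,0],[0,0,-6]],[1,[0.029,-0.032,0],[0,0,0]],[1,[0.029,-0.032,0],[0,0,0]],[1,[0.029,-0.032,0],[0,0,0]],[1,[0,0,0],[0,0,0]],[1,[0,0,0],[0,0,0]],[1,[0,0,0],[0,0,0]],[1,[0,0,0],[0,0,0]],[1,[0,0,0],[0,0,0]]]'; python3 d.py 525.8 -238 60 6.7; python3 look.py r
```

```text
t: 38.9
position: [0.5237, -0.2392, 0.1312]
eef_rot: [0.66, 0.751, -0.0, 0.0]
ft_force: [0.4, -1.0, 0.6]
finger_gap: 0.0851
t 38.9 pos [ 523.7 -239.2  131.2] jaw 7.3 gap 85.1 F [ 0.4 -1.   0.6] q [ 0.64  0.38 -0.4   1.88  0.18  0.92  0.28]
shift mm [ 0.9  2.2 71.2] turn deg [-0.   0.   0.6]  if turned first: [ 0.9  2.2 71.2]
```

View pics/r.png

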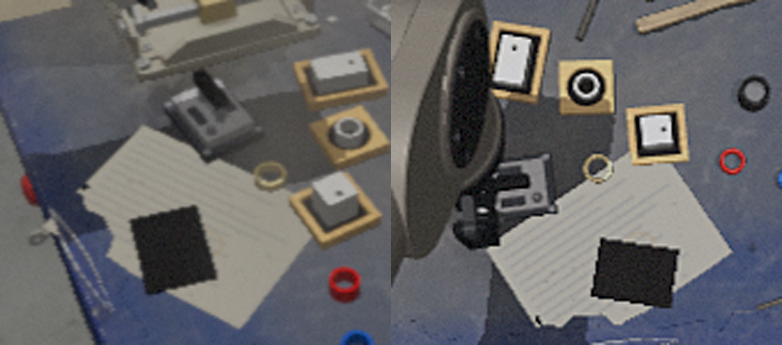

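The ring sits in the round recess at (586,86) in the top crop. All three parts are now in their holders. Next is the nest plate: I descend over the handle.

```bash
python3 -m crank '[[1,[0.001,0.002,0.02],[0,0,0.6]],[1,[0,0,0.03],[0,0,0]],[1,[0,0,0.03],[0,0,0]],[1,[0,0,0.02],[0,0,0]],[1,[0,0,0],[0,0,0]],[1,[0,0,0],[0,0,0]],[1,[0,0,0],[0,0,0]],[1,[0,0,0],[0,0,0]],[1,[0,0,0],[0,0,0]],[1,[0,0,0],[0,0,0]]]'; python3 d.py 526 -238 12 6.7; python3 look.py s scene
```

```text
t: 40.25
position: [0.5261, -0.2375, 0.0267]
eef_rot: [0.665, 0.747, 0.0, 0.001]
ft_force: [0.4, 0.3, -0.3]
finger_gap: 0.0854
t 40.25 pos [ 526.1 -237.5   26.7] jaw 6.6 gap 85.4 F [ 0.4  0.3 -0.3] q [ 0.59  0.52 -0.36  1.95  0.26  0.72  0.2 ]
shift mm [-0.5 -0.2 14.7] turn deg [ 0.1  0.  -0.1]  if turned first: [-0.5 -0.2 14.7]
```

View pics/s.png

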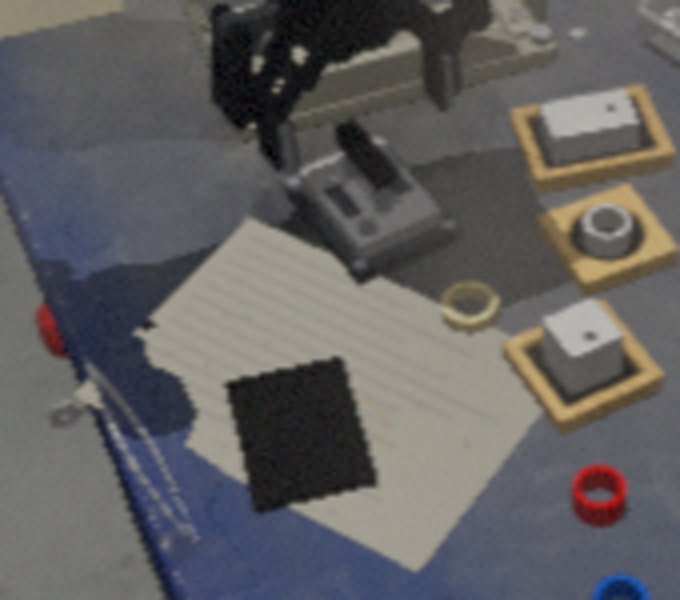

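The jaws straddle the handle at (365,150) in the crop, with tips at (285,165) and (440,95). I'm descending and closing softly.

```bash
python3 -m crank '[[1,[0,0,0.008],[0,0,0]],[1,[0,0,0.007],[0,0,0]],[1,[0,0,0],[0,0,0]],[-1,[0,0,0],[0,0,0]],[-1,[0,0,0],[0,0,0]],[-1,[0,0,0],[0,0,0]],[-1,[0,0,0],[0,0,0]],[-1,[0,0,0],[0,0,0]],[-1,[0,0,0],[0,0,0]],[-1,[0,0,0],[0,0,0]]]' 25; python3 d.py 526 -238 12 6.7; python3 look.py u scene
```

```text
t: 41.55
position: [0.526, -0.2374, 0.0105]
eef_rot: [0.665, 0.747, 0.0, 0.0]
ft_force: [-0.3, -0.6, -0.8]
finger_gap: 0.0136
t 41.55 pos [ 526.  -237.4   10.5] jaw 6.6 gap 13.6 F [-0.3 -0.6 -0.8] q [ 0.59  0.54 -0.35  1.96  0.28  0.69  0.19]
shift mm [-0.6 -0.1 -1.5] turn deg [ 0.   0.  -0.1]  if turned first: [-0.6 -0.1 -1.5]
```

View pics/u.png

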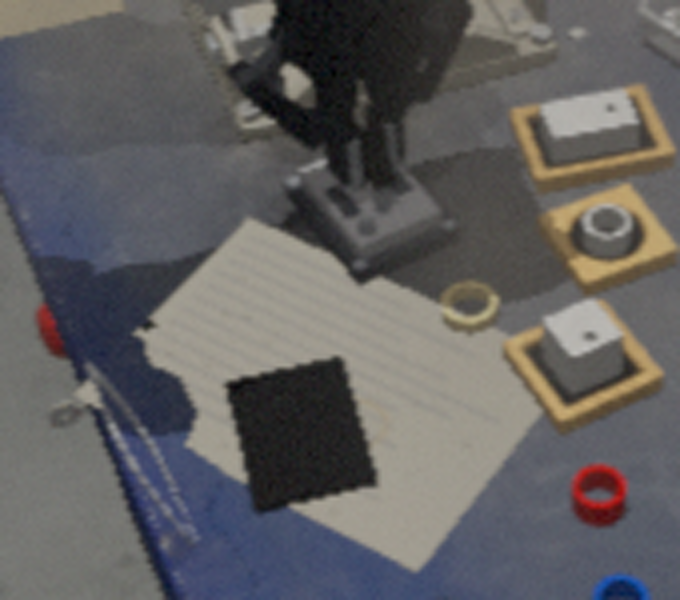

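The handle is gripped (gap 13.6 mm) with negligible side force. I'm firming the grip and lifting slowly, straight up.

```bash
python3 -m crank '[[-1,[0,0,0],[0,0,0]],[-1,[0,0,0],[0,0,0]],[-1,[0,0,-0.002],[0,0,0]],[-1,[0,0,-0.004],[0,0,0]],[-1,[0,0,-0.005],[0,0,0]],[-1,[0,0,-0.005],[0,0,0]],[-1,[0,0,-0.004],[0,0,0]],[-1,[0,0,0],[0,0,0]],[-1,[0,0,0],[0,0,0]],[-1,[0,0,0],[0,0,0]]]' 60; python3 d.py 526 -237.4 40 6.6
```

```text
t: 42.85
position: [0.5258, -0.2375, 0.032]
eef_rot: [0.665, 0.747, 0.0, 0.0]
ft_force: [0.5, -0.2, -1.1]
finger_gap: 0.0126
t 42.85 pos [ 525.8 -237.5   32. ] jaw 6.6 gap 12.6 F [ 0.5 -0.2 -1.1] q [ 0.6   0.51 -0.36  1.95  0.26  0.73  0.2 ]
shift mm [ 0.   0.2 -8. ] turn deg [0. 0. 0.]  if turned first: [ 0.1  0.2 -8. ]
```

```bash
python3 -m crank '[[-1,[0,0,-0.006],[0,0,0]],[-1,[0,0,-0.01],[0,0,0]],[-1,[0,0,-0.015],[0,0,0]],[-1,[0,0,-0.02],[0,0,0]],[-1,[0,0,-0.02],[0,0,0]],[-1,[0,0,-0.01],[0,0,0]],[-1,[0,0,0],[0,0,0]],[-1,[0,0,0],[0,0,0]],[-1,[0,0,0],[0,0,0]],[-1,[0,0,0],[0,0,0]]]' 60; python3 d.py 435.8 -363 100 -9.8; python3 look.py v
```

```text
t: 44.1
position: [0.5254, -0.2372, 0.1183]
eef_rot: [0.665, 0.747, 0.0, 0.0]
ft_force: [0.1, -0.2, -1.1]
finger_gap: 0.0127
t 44.1 pos [ 525.4 -237.2  118.3] jaw 6.6 gap 12.7 F [ 0.1 -0.2 -1.1] q [ 0.63  0.39 -0.4   1.89  0.19  0.89  0.26]
shift mm [-114.6 -103.6   18.3] turn deg [ 0.   0.  16.4]  if turned first: [-139.2  -66.9   18.3]
```

View pics/v.png

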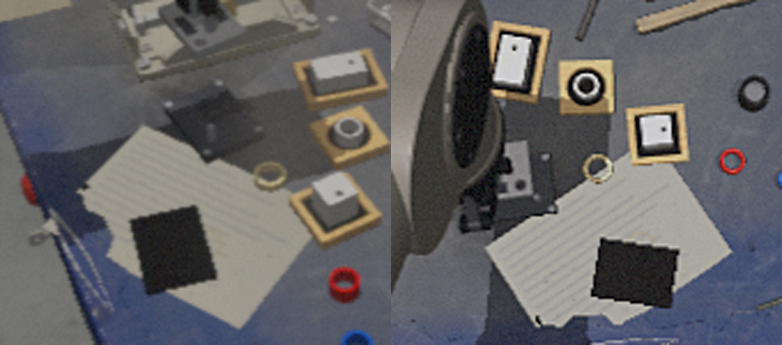

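The plate is clear of both pins and level, at (215,30) in the scene crop. I'm moving it over the pad.

```bash
python3 -m crank '[[-1,[0,0,0],[0,0,5.5]],[-1,[0,0,0],[0,0,5.5]],[-1,[0,0,0],[0,0,5.3]],[-1,[-0.035,-0.017,0],[0,0,0]],[-1,[-0.035,-0.017,0],[0,0,0]],[-1,[-0.035,-0.017,0],[0,0,0]],[-1,[-0.03,-0.014,0],[0,0,0]],[-1,[0,0,0],[0,0,0]],[-1,[0,0,0],[0,0,0]],[-1,[0,0,0],[0,0,0]]]'; python3 d.py 435.8 -363 30 -9.7; python3 look.py w
```

```text
t: 45.45
position: [0.4362, -0.3602, 0.1168]
eef_rot: [0.766, 0.643, 0.0, -0.001]
ft_force: [-0.4, 0.5, -1.6]
finger_gap: 0.0129
t 45.45 pos [ 436.2 -360.2  116.8] jaw -10.0 gap 12.9 F [-0.4  0.5 -1.6] q [ 0.82  0.37 -0.29  1.92  0.13  0.87  0.28]
shift mm [-3.   0.1 86.7] turn deg [-0.  -0.1 -0.3]  if turned first: [-2.9  0.1 86.8]
```

View pics/w.png

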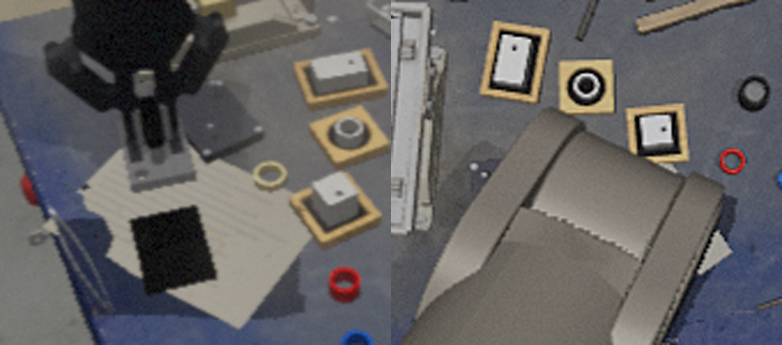

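```bash
python3 -m crank '[[-1,[-0.003,0,0.015],[0,0,-0.3]],[-1,[0,0,0.025],[0,0,0]],[-1,[0,0,0.025],[0,0,0]],[-1,[0,0,0.02],[0,0,0]],[-1,[0,0,0.005],[0,0,0]],[-1,[0,0,0],[0,0,0]],[-1,[0,0,0],[0,0,0]],[-1,[0,0,0],[0,0,0]],[-1,[0,0,0],[0,0,0]],[-1,[0,0,0],[0,0,0]]]'; python3 d.py 435.8 -363 5 -9.7; python3 look.py x scene
```

```text
t: 46.8
position: [0.4373, -0.3621, 0.0225]
eef_rot: [0.763, 0.647, 0.001, 0.0]
ft_force: [0.3, -0.2, -0.7]
finger_gap: 0.0128
t 46.8 pos [ 437.3 -362.1   22.5] jaw -9.4 gap 12.8 F [ 0.3 -0.2 -0.7] q [ 0.79  0.5  -0.26  1.98  0.2   0.69  0.24]
shift mm [-1.1 -1.4 17.5] turn deg [ 0.1 -0.1  0.3]  if turned first: [-1.1 -1.3 17.5]
```

View pics/x.png

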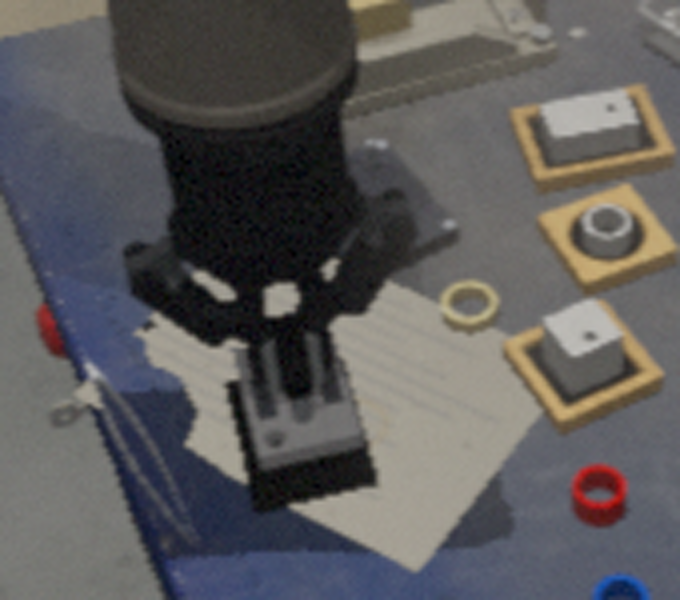

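The plate hangs about 18 mm over the pad, square to it. I'm making the last small corrections and laying it down.

```bash
python3 -m crank '[[-1,[-0.001,-0.0013,0],[0,0,0.3]],[-1,[0,0,0.007],[0,0,0]],[-1,[0,0,0.005],[0,0,0]],[-1,[0,0,0.003],[0,0,0]],[-1,[0,0,0.0015],[0,0,0]],[-1,[0,0,0],[0,0,0]],[-1,[0,0,0],[0,0,0]],[-1,[0,0,0],[0,0,0]],[-1,[0,0,0],[0,0,0]],[-1,[0,0,0],[0,0,0]]]'; python3 d.py 435.8 -363 4.5 -9.7; python3 look.py y scene
```

```text
t: 48.1
position: [0.4356, -0.3628, 0.0046]
eef_rot: [0.765, 0.644, 0.001, -0.0]
ft_force: [-0.8, -0.1, -1.4]
finger_gap: 0.0128
t 48.1 pos [ 435.6 -362.8    4.6] jaw -9.8 gap 12.8 F [-0.8 -0.1 -1.4] q [ 0.78  0.53 -0.25  1.99  0.21  0.65  0.23]
shift mm [-0.1  0.2  0.1] turn deg [ 0.1 -0.1 -0.1]  if turned first: [-0.1  0.2  0.1]
```

View pics/y.png

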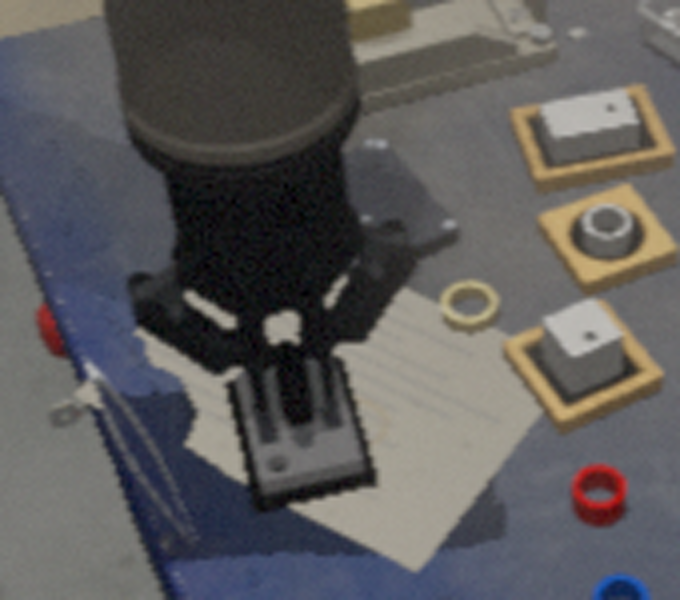

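```bash
python3 -m crank '[[-1,[0,0,0.001],[0,0,0]],[-1,[0,0,0.0007],[0,0,0]],[-1,[0,0,0],[0,0,0]],[-1,[0,0,0],[0,0,0]],[-1,[0,0,0],[0,0,0]],[-1,[0,0,0],[0,0,0]],[-1,[0,0,0],[0,0,0]],[-1,[0,0,0],[0,0,0]],[-1,[0,0,0],[0,0,0]],[-1,[0,0,0],[0,0,0]]]'; python3 d.py 435.8 -363 4.5 -9.7
```

```text
t: 49.4
position: [0.4358, -0.3629, 0.0046]
eef_rot: [0.765, 0.644, 0.001, 0.0]
ft_force: [-0.8, 0.2, 0.5]
finger_gap: 0.0124
t 49.4 pos [ 435.8 -362.9    4.6] jaw -9.8 gap 12.4 F [-0.8  0.2  0.5] q [ 0.78  0.53 -0.25  1.99  0.21  0.65  0.23]
shift mm [-0.1 -0.   0.1] turn deg [ 0.1 -0.  -0.1]  if turned first: [-0.1 -0.   0.1]
```

```bash
python3 -m crank '[[-1,[0,0,0.001],[0,0,0]],[-1,[0,0,0.0015],[0,0,0]],[-1,[0,0,0],[0,0,0]],[-1,[0,0,0],[0,0,0]],[-1,[0,0,0],[0,0,0]],[-1,[0,0,0],[0,0,0]],[-1,[0,0,0],[0,0,0]],[-1,[0,0,0],[0,0,0]],[-1,[0,0,0],[0,0,0]],[-1,[0,0,0],[0,0,0]]]'; python3 d.py 435.8 -363 4.5 -9.7
```

```text
t: 50.65
position: [0.436, -0.3631, 0.0046]
eef_rot: [0.765, 0.644, 0.0, 0.001]
ft_force: [-0.1, -0.2, 1.6]
finger_gap: 0.0129
t 50.65 pos [ 436.  -363.1    4.6] jaw -9.8 gap 12.9 F [-0.1 -0.2  1.6] q [ 0.78  0.53 -0.25  1.99  0.21  0.65  0.23]
shift mm [ 0.  -0.2  0.1] turn deg [ 0.1  0.  -0.1]  if turned first: [ 0.  -0.2  0.1]
```

The force has gone from -1.4 to +1.6 N with the height unchanged, so the plate is resting on the pad. I'm releasing and moving away.

```bash
python3 -m crank '[[1,[0,0,0],[0,0,0]],[1,[0,0,0],[0,0,0]],[1,[0,0,0],[0,0,0]],[1,[0,0,0],[0,0,0]],[1,[0,0,0],[0,0,0]],[1,[0,0,-0.02],[0,0,0]],[1,[0,0,-0.04],[0,0,0]],[1,[0,0,-0.05],[0,0,0]],[1,[0,0,-0.05],[0,0,0]],[1,[0,0,0],[0,0,0]]]'; python3 -m crank '[[1,[0,0,0],[0,0,0]],[1,[-0.04,0,0],[0,0,0]],[1,[-0.06,0,0],[0,0,0]],[1,[-0.06,0,0],[0,0,0]],[1,[-0.06,0,0],[0,0,0]],[1,[-0.06,0,0],[0,0,0]],[1,[0,0,0],[0,0,0]],[1,[0,0,0],[0,0,0]],[1,[0,0,0],[0,0,0]],[1,[0,0,0],[0,0,0]]]';python3 look.py z; python3 d.py
```

```text
t: 51.9
position: [0.4356, -0.3626, 0.169]
eef_rot: [0.765, 0.644, 0.0, -0.0]
ft_force: [0.0, 0.3, -0.2]
finger_gap: 0.0854
t: 53.15
position: [0.3863, -0.641, 0.1559]
eef_rot: [0.763, 0.647, 0.001, -0.007]
ft_force: [-0.3, -0.1, 0.1]
finger_gap: 0.0851
t 53.25 pos [ 386.3 -641.3  156.2] jaw -9.4 gap 85.6 F [ 0.2 -0.3 -0.4] q [ 1.07  0.6  -0.2   1.44  0.12  1.13  0.69]
```

View pics/z.png

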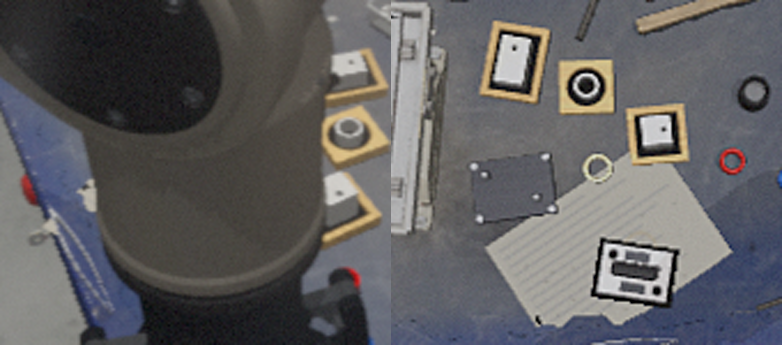

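The plate lies on the pad at (635,272) in the top crop, inside an even black border. I'll check the numbers from the top view.

Run:
```python
from h import *
t=cv2.imread("pics/z_top_full.png"); V=t.min(2).astype(int)
m=cv2.morphologyEx((V>120).astype(np.uint8),cv2.MORPH_CLOSE,np.ones((3,3)))
pad=cv2.inRange(t,(0,0,0),(70,70,70))
c,a,g=blob(t,pad>0,(236,236,278,272)); print("pad outline z=.006",rectz("top",c,.006))
# plate = bright inside pad hull
hull=np.zeros_like(m); r=cv2.minAreaRect(c.astype(np.float32)); cv2.fillPoly(hull,[np.int32(cv2.boxPoints((r[0],(r[1][0]-3,r[1][1]-3),r[2])))],1)
pl,a,g=blob(t,(m&hull)>0,(236,236,278,272)); print("plate z=.016",rectz("top",pl,.016))
for k,b,z in (("cube",(254,181,277,204),.036),("long",(192,147,216,179),.026),("ring",(226,163,245,182),.022)):
    c,a,g=blob(t,V>130,b); print(k,rectz("top",c,z))
cv2.imwrite("pics/zz.png",cv2.resize(t[225:280,225:290],None,fx=10,fy=10,interpolation=cv2.INTER_CUBIC))
```

```text
pad outline z=.006 (435.3, -363.1, 83.3, 59.9, 80.3)
plate z=.016 (435.7, -361.8, 77.4, 53.8, 80.1)
cube (579.9, -387.7, 30.3, 30.9, 5.4)
long (659.2, -238.4, 30.7, 50.8, 79.3)
ring (631.7, -315.3, 24.3, 23.9, 43.6)
```

View pics/zz.png

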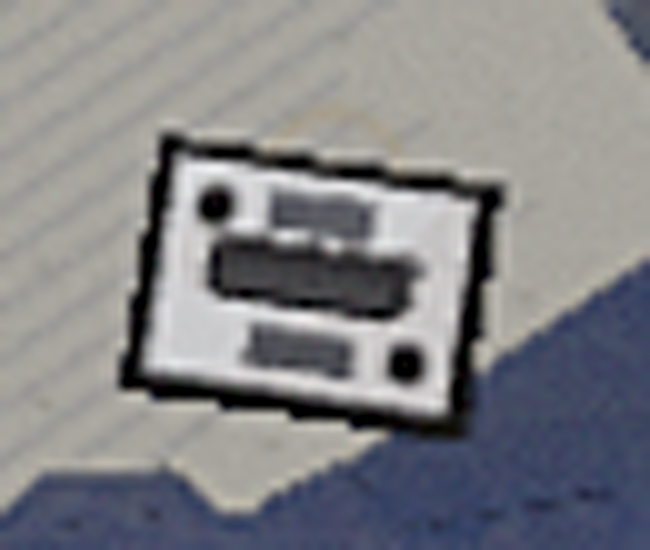

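The plate is centred within about 1 mm and square within 0.3°, and all the parts are seated. I'm handing in.

```bash
python3 -c "
from workcell import order; print(order.finish_job())"
```

```text
the job is handed in; nothing more can be done
None
```

The cube, the oblong block and the aluminium ring are each in their matching holders. The nest plate was then lifted straight off its pins and laid on the rubber pad. I handed the job in at about t = 53 s with the arm clear and the jaws open; it gave no verdict.

**Last checks (top view):**

| Part | Offset from the centre of its place | Angle |
|---|---|---|
| Cube | within about 1 mm | within about 1–2° of the recess |
| Oblong block | within about 1.5 mm | within about 1° of the recess |
| Ring | within about 1.5 mm | – |
| Nest plate on pad | about 1.4 mm | about 0.2° |

The force readings rose as each part was set down, so each was resting before I let go. I did not touch the brass ring.

**What disagreed or went wrong:**
- **First grasp:** my first attempt on the cube closed empty above it. The pictures showed the real fingertips about 18 mm further back than the reported TCP, beyond the 13 mm open set-back. I allowed for that on every later grasp.
- **Near the stage:** while checking the tip height I shifted the gripper close to the lift stage. No contact force showed.
- **Plate size:** in the last picture the plate's outline measured 77 x 54 mm against its 70 x 50 mm, probably the image mask spreading at the edges. I relied on its centre and angle, not that size.
- **Final view:** the arm blocked the plate in the last scene picture, so the plate's final position rests on the top view alone.

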